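# Pack the channel sections on the spindle rack and lock them with the snap ring

## Task

Set every loose channel section open-down on the rack so that its flanges interlock with two neighbouring open-up channels, with its inner end near enough the spindle to lie under the keeper, and lay the open-up keeper channel over the spindle, down on its shoulder and across the sections. Then take the reverse-action pliers from their stand, spread the snap ring by its eyes with the plier tips, bring it down over the spindle and let it contract into the groove. Finally stand the pliers back in their stand, and leave the paint can, jar and screwdriver alone.

Things in the scene. Friction and masses are not known exactly. Their poses are not given: they have to be found in the camera images.
- rack: Fixed rack in mid-bench: base plate 170 (x) x 240 (y) mm, three open-up aluminium channels along its x, steel spindle at its centre. Origin: underside, on the spindle axis; z up. Heights: channel web upper faces 11 mm, flange tops 34, spindle shoulder (48 mm dia) 42, groove 64 to 73, top 86. Channels span y -38..38, 58..118, -118..-58 mm; walls 5. A section straddles a gap centred at y = +48 or -48. Lips, 25 high, at x = +-80..85.
- rack_groove (a point): On the spindle axis at the groove's lower edge, 64 mm above the rack's origin. Above the shoulder the spindle is 30 mm in diameter (head tapering to 22 over its top 6 mm); the groove is 24 mm in diameter, 9 mm high, and the shut ring grips it. The locked ring's underside lies on this edge or up to 3 mm above it, any way round.
- rack_seat1 (a point): One of four equal seats for a section, at x = +44, y = +48 mm in the rack: where the origin of a seated section comes, 11 mm above the rack's origin, its x along the rack's x (either way round). One flange goes in the trough either side of the gap, with 8 mm play each way in y; two seats in each gap. Any seat may be used.
- rack_seat2 (a point): One of four equal seats for a section, at x = +44, y = -48 mm in the rack: where the origin of a seated section comes, 11 mm above the rack's origin, its x along the rack's x (either way round). One flange goes in the trough either side of the gap, with 8 mm play each way in y; two seats in each gap. Any seat may be used.
- rack_seat3 (a point): One of four equal seats for a section, at x = -44, y = +48 mm in the rack: where the origin of a seated section comes, 11 mm above the rack's origin, its x along the rack's x (either way round). One flange goes in the trough either side of the gap, with 8 mm play each way in y; two seats in each gap. Any seat may be used.
- rack_seat4 (a point): One of four equal seats for a section, at x = -44, y = -48 mm in the rack: where the origin of a seated section comes, 11 mm above the rack's origin, its x along the rack's x (either way round). One flange goes in the trough either side of the gap, with 8 mm play each way in y; two seats in each gap. Any seat may be used.
- section1: Loose bare steel channel section lying open-down (two to four are present). 60 mm long (x), 56 mm wide over the two flanges (y), 30 mm high, walls 5 mm, so 46 mm between the flanges, about 0.25 kg. Origin: centre of its open underside; z up. It can be gripped over its 56 mm width.
- section2: Loose bare steel channel section lying open-down (two to four are present). 60 mm long (x), 56 mm wide over the two flanges (y), 30 mm high, walls 5 mm, so 46 mm between the flanges, about 0.25 kg. Origin: centre of its open underside; z up. It can be gripped over its 56 mm width.
- section3: Loose bare steel channel section lying open-down (two to four are present). 60 mm long (x), 56 mm wide over the two flanges (y), 30 mm high, walls 5 mm, so 46 mm between the flanges, about 0.25 kg. Origin: centre of its open underside; z up. It can be gripped over its 56 mm width.
- section4: Loose bare steel channel section lying open-down (two to four are present). 60 mm long (x), 56 mm wide over the two flanges (y), 30 mm high, walls 5 mm, so 46 mm between the flanges, about 0.25 kg. Origin: centre of its open underside; z up. It can be gripped over its 56 mm width.
- keeper: Loose steel channel lying open-up: 66 mm over its flanges (x), 150 long (y), flanges 20 high, web 5, a 38 mm square hole in the middle inside a square collar 48 wide, 21 high; 0.25 kg. Origin: underside at the hole's centre; z up. Grip it across the flanges. Its place: hole over the spindle, web on the shoulder (origin 42 mm above the rack's), length along the rack's y.
- ring: Dark steel snap ring lying flat, 93 x 52 mm, 6 thick, 0.064 kg: two halves hinged at the back (x = -40 mm), sprung shut. Origin: centre of the round opening, underside; +x towards the two eyes, z up. Eyes: upright tubes 18 mm high at x = 36, y = +-13 mm. Shut, its opening is 22 mm across; spread by 0.19 rad or more a half it passes the 30 mm spindle head. Takes 3 to 7 N per eye.
- ring_left (a joint): Angle by which each half of the ring is swung open, rad: 0 shut on the bench, about 0.03 gripping the groove, about 0.21 with the pliers in its eyes and fully squeezed; the right half mirrors it. Spread, each eye lies about 13 mm + 76 mm x angle off the ring's x axis. The plier tips then hold the ring by friction and it can be lifted with them.
- ring_eye_left (a point): Centre of the mouth (18 mm above the ring's underside) of the eye on the ring's +y side. The hole is 13 mm (x) by 12 mm (y), open through its full height.
- ring_eye_right (a point): The same for the eye on the ring's -y side.
- stand: Fixed wooden pliers stand: base 70 (x) x 110 (y) mm, two cheeks (each 50 mm in x; y 28 to 50 and -50 to -28 mm), tops 50 mm above its underside. Origin: centre of its underside. The pliers hang between the cheeks with their frame lying across both tops, its length along y (origin of the pliers 50 mm above the stand's).
- pliers: Loose reverse-action pliers standing upright, tips down, 100 mm high, 0.16 kg. Origin: centre of the underside of the frame (28 mm in x, 74 in y, 14 high); z up. Two upright rubber handle plates face +y and -y, 26 mm wide (x), 22 to 58 mm above the origin, 64 mm over their outer faces. Two tips hang below at y = +-13 mm. Squeezing the handles spreads the tips.
- pliers_left (a joint): How far each handle is pressed in, and each tip moved out, m: 0 slack, 0.019 fully squeezed (handles then 26 mm over their outer faces). Each handle springs back with 6 N slack to 9 N fully squeezed, plus the ring's force. With the handles held at 60 to 62 mm this force keeps the pliers in the grip, and the tips still enter the eyes of the shut ring.
- pliers_tip_left (a point): Lower end of the tip on the pliers' +y side: a round pin 7 mm thick with rounded end, 42 mm below the pliers' origin. A shoulder 26 mm below the origin stops it from going more than 16 mm into an eye.
- pliers_tip_right (a point): The same for the tip on the pliers' -y side.
- paint_can: Bystander: paint can, 90 mm in diameter, 100 mm high, beyond the rack. Origin: centre of its underside.
- screw_jar: Bystander: screw-top jar, 64 mm in diameter, 80 mm high, beyond the rack. Origin: centre of its underside.
- screwdriver: Bystander: screwdriver lying on the bench beyond the rack, about 200 mm long.
Things that resemble listed ones, but are neither listed nor needed, are in the scene too. Leave any purple look-alike of the section1 alone.

How it is judged:
By the outcome, as a careful person would: the job done as asked, in the order asked, and still so for the second after the job is handed in, with the robot touching nothing.
Of section1, section2, section3, section4 only 2 to 4 are there at a start; the rules pass over those that are not, and their reading is None.
At some moment in a run one of section1, section2, section3, section4 may be knocked a few centimetres aside while the robot is not near it.
It also fails if it takes over 210 s, if anything falls off the work surface, if the arm or the gripper's body presses on something with over 40 N, if the wrist force passes 120 N, or if a joint passes its speed limit or range.

## Robot

A 7-joint arm with a two-finger parallel gripper is mounted at the origin on the work surface. World frame = base frame: x ahead of the robot, y to its left, z up, the work surface at z = 0. Lengths are in m, angles in rad, forces in N, time in s.
With the tool pointing down it reaches from about 0.4 to 0.875 m from the base axis. Payload 4.4 kg.
Tool frame: the origin (TCP) lies at the very end of the fingers, on their centre line; the grasp point (between the pads) lies 19 mm behind it; y points along the fingers, z is the direction in which the jaws open and shut, and the axes are right-handed (so a half turn about y gives the same grasp; the last joint's range is limited). The gripper opens to 85 mm and grips with 20 to 120 N. Pads are 22 mm wide; open, the fingers measure 114 mm over their backs; the gripper's body (76 mm by 85 mm) begins 54 mm behind the grasp point. The pads swing forward as they close: fully open they stand 13 mm farther back than shut.
Start: joints at [-1.334, 0.628, 0.038, 1.517, -0.027, 0.996, -0.02], TCP at [0.194, 0.62, 0.231] pointing down, gripper open.
Joint ranges: [-3.06, 3.06], [-0.37, 2.12], [-1.25, 1.32], [0.18, 2.47], [-1.1, 4.24], [0.23, 1.98], [-2.94, 2.94]. Speed limits (rad/s): [2.57, 2.57, 3.14, 3.14, 3.14, 3.14, 3.14].

## Interface

Orientations are given as a rotation vector (axis times angle).
In Python, from plant import ctrl, get_image gives the robot as it stands.
- The arm moves only by the tool step_arm, never from a script. Its argument "steps" is a list of rows, each a list of 3 entries, a list of its own where there are three numbers: the gripper command: -1 is fully open, 1 is shut, values between are in proportion, then the shift along the tool's x, y, z in cm, then the turn, a rotation vector about the tool's x, y, z in rad. A call has 1 to 20 rows; each row shifts and turns the commanded pose from where the row before left it, along the tool's axes as they then stand; what a row does not reach is not made up. A row lasts 1/10 s, in which the tool goes at most 50 mm and 8.59 degrees, less where a joint would pass 70% of its speed; a pose out of reach is approached as far as the arm can. A call with a gripper value outside its range is refused whole. The fingers move at their own pace and stop on an object; the grip force is fixed at half the most. Time passes only in rows, so rows that do not move let the fingers close. It gives the time, the measured TCP pose, the force and the opening at its end, in the units of the state.
- ctrl.get_obs(): the state, without advancing time (a new reading comes with each control period).
- get_image(name): name is "scene" or "top" or "wrist"; returns a dict with "img" (400x640x3 uint8, red, green, blue), "mtx" (3x3 intrinsics, pixels), "extrinsics" (4x4, takes a point from camera to world coordinates); the wrist camera has in their place "T_tool_cam" (4x4, takes a point from camera to tool coordinates, whose origin is the TCP and whose axes are the tool frame's). Camera axes: x right, y up, looking along -z (the intrinsics and any distortion apply to the point x, -y, -z); pixel columns grow to the right and rows downward; lengths in m; the calibration is good to about 2 mm. The wrist camera is an equidistant fisheye: a pixel r from the principal point sees the ray r / f radians off the axis. A picture is of the moment at which its call begins: read the wrist's pose just before it. There is no depth.
- ctrl.job_done(): hands the job in, once; it reports no verdict.
The state is a dict: "time_s": time; "joint_positions": joint angles; "qd": joint speeds; "joint_efforts": joint torques, N m; "eef_pos": TCP position; "tcp_rot": TCP orientation; "ft_force": force on the tool from outside, world axes, zero at the start; "ft_torque": the same for the moment, N m; "width": opening from 0.0 (shut) to 1.0 (fully open).
Only numpy, scipy, OpenCV 4.12 (cv2) and the standard library are available. Lean on these libraries where they do the work, as an engineer would, in place of code of your own. Each camera call takes 0.05 s, during which the arm holds its last target. There are 200 camera calls.

## Working session

There is one attempt and no reset: what is moved stays moved. The work goes in short steps, Python scripts to look and compute and a tool call to move; the robot and the scene stay as the last step left them, time stands still between calls to the robot, and variables do not carry over. Pictures are saved under pics/ and viewed, about 12 in all and at most 16, crops included, and the job is handed in when it is done.

Besides the shell and the picture viewer there is one more tool, called after ">>>" as a command line: name --argument value ..., lists and objects as JSON in quotes. step_arm: Moves the arm, as the interface text tells. Its arguments: {"type":"object","properties":{"steps":{"type":"array"}},"required":["steps"]}

```bash
mkdir -p pics; ls; cat > h.py <<'E'
import numpy as np, cv2
from scipy.spatial.transform import Rotation as R
from plant import ctrl, get_image
def ray(cam,u,v,d=None):
    K=np.array(d["mtx"]);
    if cam=="wrist":
        a=(u-K[0,2])/K[0,0]; b=(v-K[1,2])/K[1,1]; r=np.hypot(a,b)+1e-12
        dc=np.array([a/r*np.sin(r),-b/r*np.sin(r),-np.cos(r)]); T=d["Tw"]
    else:
        dc=np.array([(u-K[0,2])/K[0,0],-(v-K[1,2])/K[1,1],-1.]); T=np.array(d["extrinsics"])
    return T[:3,3],T[:3,:3]@dc
def grab(cam):
    o=ctrl.get_obs(); d=dict(get_image(cam))
    if cam=="wrist":
        W=np.eye(4);W[:3,:3]=R.from_rotvec(o["tcp_rot"]).as_matrix();W[:3,3]=o["eef_pos"]
        d["Tw"]=W@np.array(d["T_tool_cam"])
    return d
def onplane(cam,d,u,v,z):
    o,r=ray(cam,u,v,d); return o+r*(z-o[2])/r[2]
def save(d,name): cv2.imwrite("pics/"+name,d["img"][:,:,::-1])
def proj(cam,d,p):
    T=d["Tw"] if cam=="wrist" else np.array(d["extrinsics"]); K=np.array(d["mtx"])
    c=T[:3,:3].T@(np.array(p)-T[:3,3]); x,y,z=c[0],-c[1],-c[2]
    if cam=="wrist":
        h=np.hypot(x,y)+1e-12; th=np.arctan2(h,z); return K[0,2]+K[0,0]*th*x/h,K[1,2]+K[1,1]*th*y/h
    return K[0,2]+K[0,0]*x/z,K[1,2]+K[1,1]*y/z
E
python3 - <<'E'
from h import *
import pickle
for c in("scene","top","wrist"):
    d=grab(c); save(d,c+"0.png"); pickle.dump(d,open(c+"0.pkl","wb"))
    print(c,np.round(d["mtx"],1).tolist(),np.round(d.get("extrinsics",d.get("T_tool_cam")),3).tolist(),d["img"].shape,[k for k in d])
o=ctrl.get_obs();print(o); print(R.from_rotvec(o["tcp_rot"]).as_matrix().round(3))
E
```

```text
pics
scene [[452.6, 0.0, 319.6], [0.0, 452.6, 200.6], [0.0, 0.0, 1.0]] [[-0.337, -0.788, 0.516, 1.148], [0.941, -0.284, 0.181, 0.122], [0.004, 0.547, 0.837, 1.002], [0.0, 0.0, 0.0, 1.0]] (400, 640, 3) ['img', 'mtx', 'extrinsics']
top [[411.7, 0.0, 316.9], [0.0, 411.7, 208.7], [0.0, 0.0, 1.0]] [[-0.007, 0.989, -0.148, 0.414], [-1.0, -0.004, 0.018, -0.051], [0.017, 0.148, 0.989, 1.286], [0.0, 0.0, 0.0, 1.0]] (400, 640, 3) ['img', 'mtx', 'extrinsics']
wrist [[309.7, 0.0, 321.6], [0.0, 309.7, 197.9], [0.0, 0.0, 1.0]] [[0.0, -0.964, -0.266, -0.067], [0.0, 0.266, -0.964, -0.142], [1.0, 0.0, 0.0, -0.001], [0.0, 0.0, 0.0, 1.0]] (400, 640, 3) ['img', 'mtx', 'T_tool_cam', 'Tw']
{'time_s': 0.15, 'joint_positions': array([-1.33383198,  0.62914953,  0.03843907,  1.51811354, -0.02697112,
        0.99631049, -0.01999369]), 'qd': array([ 1.03606436e-03, -2.75559050e-03, -5.69057221e-04, -3.15037093e-03,
       -3.26000823e-04, -1.12691085e-03,  1.37351159e-05]), 'joint_efforts': array([ 1.89874903e-03, -5.63799334e+01,  1.22803252e+00, -1.93651110e+01,
        1.12075623e-02,  7.39604991e-03,  2.16332859e-05]), 'eef_pos': array([0.19363596, 0.61999868, 0.23059782]), 'tcp_rot': array([-1.55915802,  0.23780352, -0.23749659]), 'ft_force': array([-0.26458034,  1.0497099 , -0.5433662 ]), 'ft_torque': array([-0.01422057,  0.02311297, -0.01379395]), 'width': 1.0015364272926763}
[[ 0.955 -0.     0.298]
 [-0.298 -0.001  0.955]
 [ 0.    -1.    -0.001]]
```

View pics/top0.png

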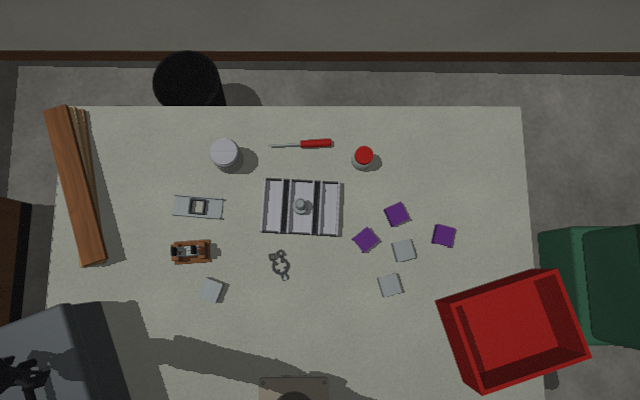

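View pics/scene0.png

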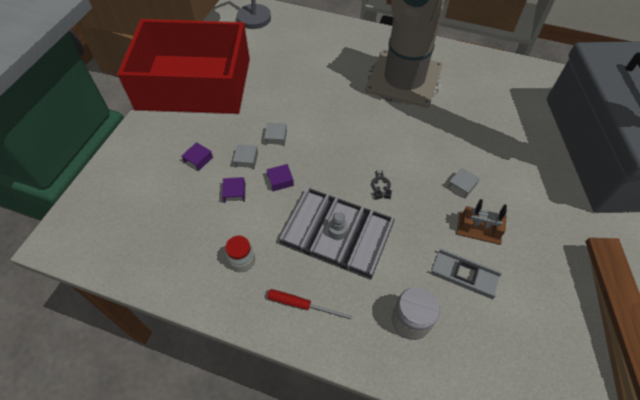

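```bash
python3 - <<'E'
from h import *
import pickle
d=pickle.load(open("top0.pkl","rb"))
im=d["img"][190:310,160:460]
cv2.imwrite("pics/c1.png",cv2.resize(im[:,:,::-1],None,fx=2.66,fy=2.66,interpolation=cv2.INTER_CUBIC))
for u,v in [(211,291),(404,250),(390,286),(300,330),(330,270),(191,251),(250,250)]:
    print(u,v,d["img"][v,u],end=' ')
print()
for n,u,v,z in [("s",211,291,.03),("s",404,250,.03),("s",390,286,.03),("keep",199,207,.02),("ring",280,265,.01),("spindle",301,204,.086),("pl",191,251,.06),("can",224,152,.1),("jar",364,155,.08)]:
    print(n,onplane("top",d,u,v,z).round(3))
E
```

```text
211 291 [131 136 138] 404 250 [123 129 129] 390 286 [125 130 131] 300 330 [137 140 128] 330 270 [133 136 126] 191 251 [33 33 35] 250 250 [138 139 129] 
s [0.355 0.244 0.03 ]
s [ 0.473 -0.339  0.03 ]
s [ 0.366 -0.292  0.03 ]
keep [0.61  0.291 0.02 ]
ring [0.431 0.04  0.01 ]
spindle [ 0.608 -0.026  0.086]
pl [0.473 0.299 0.06 ]
can [0.762 0.202 0.1  ]
jar [ 0.758 -0.216  0.08 ]
```

View pics/c1.png

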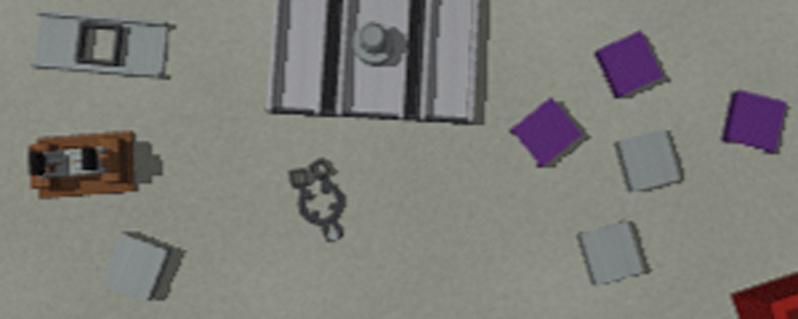

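```bash
cat >> h.py <<'E'
def plan(x,y,z,phi=None,rot_first=False):
    """tool-frame shift (cm) and turn y (rad) to reach a world TCP pose; phi=jaw axis angle"""
    o=ctrl.get_obs(); M=R.from_rotvec(o["tcp_rot"]).as_matrix(); p=np.array(o["eef_pos"])
    f=np.arctan2(M[1,2],M[0,2]); t=0 if phi is None else (f-phi+np.pi/2)%np.pi-np.pi/2
    M2=M@R.from_rotvec([0,t,0]).as_matrix() if rot_first else M
    print("phi",round(f,3),"tilt",M[:2,1].round(4),"turn_y",round(t,3),"shift cm",((M2.T@(np.array([x,y,z])-p))*100).round(2),"w",round(o["width"],3),"F",np.round(o["ft_force"],1),"t",round(o["time_s"],1),"j7",round(o["joint_positions"][6],2),"p",p.round(4))
def rects(cam,d,mask,z,amin=60,roi=None):
    cs,_=cv2.findContours(mask.astype(np.uint8),cv2.RETR_EXTERNAL,cv2.CHAIN_APPROX_NONE)
    for c in cs:
        if cv2.contourArea(c)<amin: continue
        m=c[:,0].mean(0)
        if roi and not(roi[0]<m[0]<roi[1] and roi[2]<m[1]<roi[3]): continue
        P=np.array([onplane(cam,d,u,v,z)[:2] for u,v in c[:,0]]).astype(np.float32)
        (cx,cy),(w,h),a=cv2.minAreaRect(P)
        print("px",m.round(),"ctr",round(cx,4),round(cy,4),"size",round(w*1e3,1),round(h*1e3,1),"ang",round(np.deg2rad(a),3),"area",cv2.contourArea(c))
E
python3 - <<'E'
from h import *
import pickle
d=pickle.load(open("top0.pkl","rb")); i=cv2.GaussianBlur(d["img"],(3,3),0).astype(int)
m=(i[:,:,2]-i[:,:,0]>1)&(i.sum(2)>330)&(abs(i[:,:,1]-i[:,:,0])<12)
rects("top",d,m,.03,roi=(160,460,170,310))
plan(.34,.24,.22)
E
```

```text
px [210. 290.] ctr 0.3581 0.2467 size 53.9 58.7 ang 1.215 area 324.5
px [390. 285.] ctr 0.3691 -0.2911 size 58.1 53.8 ang 0.276 area 316.0
px [404. 250.] ctr 0.4739 -0.3375 size 56.8 54.0 ang 0.267 area 297.0
px [196. 207.] ctr 0.6109 0.2939 size 146.8 64.2 ang 1.458 area 485.0
px [331. 208.] ctr 0.6042 -0.1171 size 44.2 159.6 ang 1.514 area 652.5
px [302. 207.] ctr 0.6097 -0.0293 size 59.8 162.7 ang 1.511 area 681.0
px [275. 205.] ctr 0.6158 0.0568 size 42.2 162.8 ang 1.5 area 612.5
phi 1.268 tilt [-0.0004 -0.0014] turn_y 0 shift cm [ 25.3    1.11 -31.91] w 1.002 F [-0.3  1.  -0.5] t 0.1 j7 -0.02 p [0.1936 0.62   0.2306]
```

```bash
python3 - <<'E'
from h import *
plan(.358,.2465,.13,1.215)
E
```

```text
phi 1.268 tilt [-0.0004 -0.0014] turn_y 0.053 shift cm [ 26.82  10.11 -30.74] w 1.002 F [-0.3  1.  -0.5] t 0.1 j7 -0.02 p [0.1936 0.62   0.2306]
```

>>> step_arm --steps '[[-1, [1.9, 0.7, -2.2], [0, 0, 0]], [-1, [1.9, 0.7, -2.2], [0, 0, 0]], [-1, [1.9, 0.7, -2.2], [0, 0, 0]], [-1, [1.9, 0.7, -2.2], [0, 0, 0]], [-1, [1.9, 0.7, -2.2], [0, 0, 0]], [-1, [1.9, 0.7, -2.2], [0, 0, 0]], [-1, [1.9, 0.7, -2.2], [0, 0, 0]], [-1, [1.9, 0.7, -2.2], [0, 0, 0]], [-1, [1.9, 0.7, -2.2], [0, 0, 0]], [-1, [1.9, 0.7, -2.2], [0, 0, 0]], [-1, [1.9, 0.7, -2.2], [0, 0, 0]], [-1, [1.9, 0.7, -2.2], [0, 0, 0]], [-1, [1.9, 0.7, -2.2], [0, 0, 0]], [-1, [2.1, 1.0, -2.1], [0, 0.053, 0]], [-1, [0, 0, 0], [0, 0, 0]], [-1, [0, 0, 0], [0, 0, 0]]]'

```text
time_s: 1.75
eef_pos: [0.3582, 0.2472, 0.1302]
tcp_rot: [-1.553, 0.281, -0.28]
ft_force: [1.0, -0.4, 0.9]
width: 1.001
```

```bash
python3 - <<'E'
from h import *
d=grab("wrist"); save(d,"w1.png")
i=cv2.GaussianBlur(d["img"],(3,3),0).astype(int)
m=(i[:,:,2]-i[:,:,0]>1)&(i.sum(2)>250)&(abs(i[:,:,1]-i[:,:,0])<12)
rects("wrist",d,m,.03,amin=800)
plan(.358,.2465,.012,1.215)
E
```

```text
px [ 23. 310.] ctr 0.3647 -0.2617 size 63.0 114.1 ang 0.254 area 875.0
px [323. 195.] ctr 0.3567 0.2483 size 56.2 63.4 ang 1.214 area 4802.5
phi 1.216 tilt [0.     0.0007] turn_y 0.001 shift cm [ 0.06 11.84 -0.16] w 1.002 F [ 1.  -0.2 -0.4] t 1.8 j7 0.56 p [0.358  0.2482 0.1304]
```

View pics/w1.png

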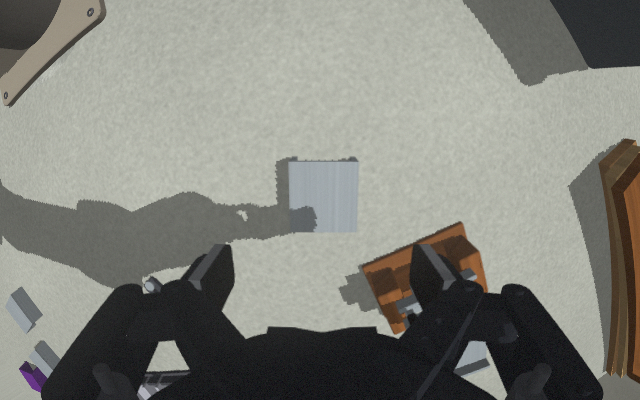

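>>> step_arm --steps '[[-1, [0, 3, 0], [0, 0, 0]], [-1, [0, 3, 0], [0, 0, 0]], [-1, [0, 2.8, 0], [0, 0, 0]], [-1, [0, 2, 0], [0, 0, 0]], [-1, [0, 1.0, 0], [0, 0, 0]], [-1, [0, 0, 0], [0, 0, 0]], [1, [0, 0, 0], [0, 0, 0]], [1, [0, 0, 0], [0, 0, 0]], [1, [0, 0, 0], [0, 0, 0]], [1, [0, 0, 0], [0, 0, 0]], [1, [0, 0, 0], [0, 0, 0]], [1, [0, 0, 0], [0, 0, 0]], [1, [0, -1, 0], [0, 0, 0]], [1, [0, -3, 0], [0, 0, 0]], [1, [0, -4, 0], [0, 0, 0]], [1, [0, -4, 0], [0, 0, 0]], [1, [0, 0, 0], [0, 0, 0]]]'

```text
time_s: 3.5
eef_pos: [0.3609, 0.2469, 0.1564]
tcp_rot: [-1.559, 0.274, -0.286]
ft_force: [-0.4, -0.1, -0.2]
width: -0.0
```

```bash
python3 - <<'E'
from h import *
d=grab("top"); i=cv2.GaussianBlur(d["img"],(3,3),0).astype(int)
m=(i[:,:,2]-i[:,:,0]>1)&(i.sum(2)>330)&(abs(i[:,:,1]-i[:,:,0])<12)
rects("top",d,m,.011,roi=(160,460,170,310))
plan(.60,-.03,.2,1.51)
E
```

```text
px [212. 289.] ctr 0.3576 0.251 size 54.8 58.8 ang 1.213 area 220.0
px [390. 285.] ctr 0.3686 -0.2947 size 58.8 56.3 ang 0.256 area 324.0
px [404. 250.] ctr 0.4747 -0.3419 size 58.9 55.9 ang 0.248 area 310.0
px [198. 206.] ctr 0.6141 0.2979 size 149.7 65.2 ang 1.478 area 898.0
px [331. 208.] ctr 0.6087 -0.1183 size 45.1 165.3 ang 1.512 area 657.0
px [320. 207.] ctr 0.6108 -0.0838 size 7.3 165.2 ang 1.515 area 63.5
px [302. 207.] ctr 0.6125 -0.029 size 61.2 165.1 ang 1.515 area 712.0
px [275. 205.] ctr 0.619 0.0583 size 43.1 165.4 ang 1.5 area 621.5
phi 1.214 tilt [ 0.0039 -0.0101] turn_y -0.296 shift cm [ 32.13  -4.18 -17.51] w -0.004 F [-0.5  0.4 -0.4] t 3.5 j7 0.11 p [0.3601 0.2458 0.1545]
```

>>> step_arm --steps '[[-1, [0, 0, 0], [0, 0, 0]], [-1, [0, 0, 0], [0, 0, 0]], [-1, [0, 0, 0], [0, 0, 0]], [-1, [0, 0, 0], [0, 0, 0]], [-1, [0, 0, 0], [0, 0, 0]], [-1, [0, 1.5, 0], [0, 0, 0]], [-1, [0, 1.5, 0], [0, 0, 0]], [-1, [0, 1.5, 0], [0, 0, 0]], [-1, [0, 1.5, 0], [0, 0, 0]], [-1, [0, 1.5, 0], [0, 0, 0]], [-1, [0, 1, 0], [0, 0, 0]], [-1, [0, 1, 0], [0, 0, 0]], [-1, [0, 1, 0], [0, 0, 0]], [-1, [0, 0, 0], [0, 0, 0]], [-1, [0, 0, 0], [0, 0, 0]]]'

```text
time_s: 5.05
eef_pos: [0.3586, 0.2436, 0.0467]
tcp_rot: [-1.566, 0.278, -0.28]
ft_force: [0.2, 0.1, 0.6]
width: 1.001
```

```bash
python3 - <<'E'
from h import *
plan(.3575,.2485,.014,1.214)
print(ctrl.get_obs()["joint_positions"].round(3))
d=grab("wrist")
i=cv2.GaussianBlur(d["img"],(3,3),0).astype(int)
m=(i[:,:,2]-i[:,:,0]>1)&(i.sum(2)>200)&(abs(i[:,:,1]-i[:,:,0])<14)
rects("wrist",d,m,.03,amin=1500);save(d,"w2.png")
E
```

```text
phi 1.215 tilt [-0.0011 -0.0135] turn_y 0.001 shift cm [-0.28  3.26  0.47] w 1.001 F [0.2 0.1 0.6] t 5.0 j7 -0.06 p [0.3586 0.2436 0.0467]
[-0.505  0.691 -0.24   2.236  0.605  0.287 -0.062]
px [329. 226.] ctr 0.3558 0.2484 size 56.4 65.0 ang 1.208 area 10022.5
```

>>> step_arm --steps '[[-1, [-0.3, 0.5, 0.5], [0, 0, 0]], [-1, [0, 0.7, 0], [0, 0, 0]], [-1, [0, 0.7, 0], [0, 0, 0]], [-1, [0, 0.7, 0], [0, 0, 0]], [-1, [0, 0.6, 0], [0, 0, 0]], [-1, [0, 0, 0], [0, 0, 0]], [-1, [0, 0, 0], [0, 0, 0]]]'

```text
time_s: 5.8
eef_pos: [0.3574, 0.2489, 0.0145]
tcp_rot: [-1.566, 0.279, -0.28]
ft_force: [-0.4, -0.1, 1.3]
width: 1.0
```

```bash
python3 - <<'E'
from h import *
plan(.3565,.2485,.014,1.214)
print(ctrl.get_obs()["joint_positions"].round(3))
E
```

```text
phi 1.215 tilt [-0.0014 -0.0134] turn_y 0.001 shift cm [-0.07  0.05 -0.06] w 1.0 F [-0.4 -0.1  1.3] t 5.8 j7 -0.3 p [0.3574 0.2489 0.0145]
[-0.515  0.765 -0.242  2.239  0.836  0.239 -0.299]
```

>>> step_arm --steps '[[-1, [0, 0.5, 0], [0, 0, 0]], [-1, [0, 0.5, 0], [0, 0, 0]], [-1, [0, 0, 0], [0, 0, 0]], [1, [0, 0, 0], [0, 0, 0]], [1, [0, 0, 0], [0, 0, 0]], [1, [0, 0, 0], [0, 0, 0]], [1, [0, 0, 0], [0, 0, 0]], [1, [0, 0, 0], [0, 0, 0]], [1, [0, 0, 0], [0, 0, 0]], [1, [0, 0, 0], [0, 0, 0]]]'

```text
time_s: 6.8
eef_pos: [0.3576, 0.2487, 0.0053]
tcp_rot: [-1.566, 0.278, -0.281]
ft_force: [-0.5, 0.1, 5.7]
width: 0.645
```

>>> step_arm --steps '[[1, [0, -0.5, 0], [0, 0, 0]], [1, [0, -1, 0], [0, 0, 0]], [1, [0, -1.5, 0], [0, 0, 0]], [1, [0, -1.5, 0], [0, 0, 0]], [1, [0, -1.5, 0], [0, 0, 0]], [1, [0, -1.5, 0], [0, 0, 0]], [1, [0, -1.5, 0], [0, 0, 0]], [1, [0, -1.5, 0], [0, 0, 0]], [1, [0, -1.5, 0], [0, 0, 0]], [1, [0, -1.5, 0], [0, 0, 0]], [1, [0, -1.5, 0], [0, 0, 0]], [1, [0, 0, 0], [0, 0, 0]], [1, [0, 0, 0], [0, 0, 0]]]'

```text
time_s: 8.1
eef_pos: [0.3576, 0.2503, 0.1546]
tcp_rot: [-1.566, 0.279, -0.281]
ft_force: [0.1, 0.0, -2.6]
width: 0.644
```

```bash
python3 - <<'E'
from h import *
plan(.60,-.03,.22,1.51)
E
```

```text
phi 1.215 tilt [-0.0008 -0.0136] turn_y -0.295 shift cm [ 32.52  -6.18 -17.91] w 0.644 F [ 0.1  0.  -2.6] t 8.1 j7 -0.08 p [0.3576 0.2503 0.1546]
```

>>> step_arm --steps '[[1, [2.5, -0.5, -1.2], [0.007, 0, 0]], [1, [2.5, -0.5, -1.2], [0.006, 0, 0]], [1, [2.5, -0.5, -1.2], [0, 0, 0]], [1, [2.5, -0.5, -1.2], [0, 0, 0]], [1, [2.5, -0.5, -1.2], [0, 0, 0]], [1, [2.5, -0.5, -1.2], [0, 0, 0]], [1, [2.5, -0.5, -1.2], [0, 0, 0]], [1, [2.5, -0.5, -1.2], [0, 0, 0]], [1, [2.5, -0.5, -1.2], [0, 0, 0]], [1, [2.5, -0.5, -1.2], [0, 0, 0]], [1, [2.5, -0.5, -1.2], [0, 0, 0]], [1, [2.5, -0.5, -1.2], [0, 0, 0]], [1, [2.5, -0.5, -1.2], [0, 0, 0]], [1, [0, 0, 0], [0, -0.1, 0]], [1, [0, 0, 0], [0, -0.1, 0]], [1, [0, 0, 0], [0, -0.095, 0]], [1, [0, 0, 0], [0, 0, 0]]]'

```text
time_s: 9.8
eef_pos: [0.6069, -0.0087, 0.2193]
tcp_rot: [-1.571, 0.047, -0.048]
ft_force: [-0.1, -0.1, -3.1]
width: 0.641
```

```bash
python3 - <<'E'
from h import *
d=grab("wrist"); save(d,"w3.png")
import pickle; pickle.dump(d,open("w3.pkl","wb"))
t=grab("top"); save(t,"t3.png")
plan(.60,-.03,.22,1.51)
print(ctrl.get_obs()["joint_positions"].round(2))
E
```

```text
phi 1.508 tilt [ 0.0015 -0.0012] turn_y -0.002 shift cm [-0.58 -0.01 -2.18] w 0.642 F [ 0.3 -0.1 -2.4] t 9.9 j7 0.96 p [ 0.6072 -0.0086  0.2199]
[ 0.45  0.7  -0.83  1.64  0.57  1.06  0.96]
```

View pics/w3.png

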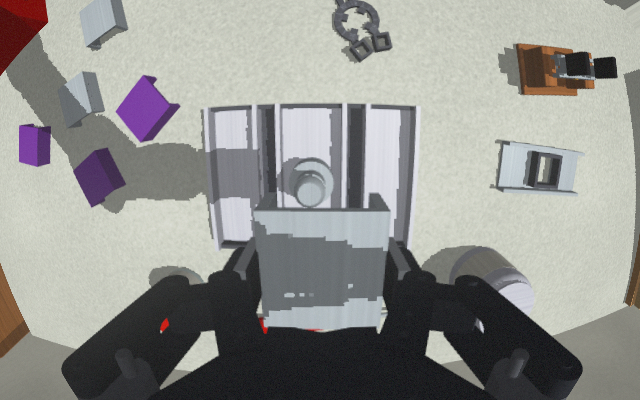

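```bash
python3 - <<'E'
from h import *
import pickle; d=pickle.load(open("w3.pkl","rb"))
g=cv2.cvtColor(d["img"],cv2.COLOR_RGB2GRAY)[150:215,270:350]
G=cv2.resize(g,None,fx=5,fy=5,interpolation=cv2.INTER_CUBIC)
cv2.imwrite("pics/sp.png",G)
c=cv2.HoughCircles(cv2.GaussianBlur(G,(7,7),0),cv2.HOUGH_GRADIENT,1,40,param1=80,param2=20,minRadius=35,maxRadius=120)
for x,y,r in c[0][:5]: 
    u,v=270+x/5-.4,150+y/5-.4; print(u,v,r/5,onplane("wrist",d,u,v,.086).round(4),onplane("wrist",d,u,v,.042).round(4))
for u,v in[(204,107),(420,104),(249,105),(372,104)]: print(u,v,onplane("wrist",d,u,v,.034).round(4))
E
```

```text
310.7 183.3 22.34 [ 0.6015 -0.0193  0.086 ] [ 0.6114 -0.0215  0.042 ]
308.9 193.70001 11.62 [ 0.6112 -0.0216  0.086 ] [ 0.6226 -0.0242  0.042 ]
204 107 [ 0.5195 -0.1333  0.034 ]
420 104 [0.5319 0.101  0.034 ]
249 105 [ 0.5235 -0.0818  0.034 ]
372 104 [0.5312 0.048  0.034 ]
```

View pics/sp.png

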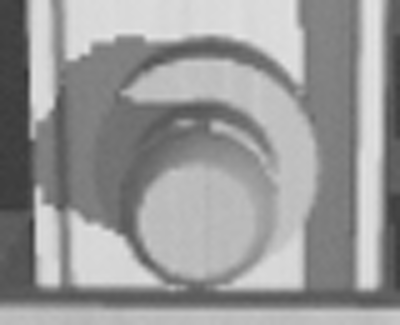

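```bash
python3 - <<'E'
from h import *
import pickle; d=pickle.load(open("w3.pkl","rb"))
print(onplane("wrist",d,310.6,192.6,.086),onplane("wrist",d,311.0,179.8,.042))
t=grab("top"); i=t["img"]
c=np.array([.611,-.022,0]); yaw=-.06
for p in[(.611,-.022,.086),(.611,-.022,.042)]: print(proj("top",t,p),proj("scene",grab("scene"),p))
E
```

```text
[ 0.610277  -0.0199584  0.086    ] [ 0.60761506 -0.02091756  0.042     ]
(np.float64(299.7125469044813), np.float64(202.90024374293003)) (np.float64(337.51879226658326), np.float64(215.91250865903652))
(np.float64(300.0598802109152), np.float64(205.23511752943287)) (np.float64(336.86011042289965), np.float64(225.23713733980173))
```

```bash
cat >> h.py <<'E'
RX,RY,RYAW=.6095,-.0215,-.06
def seat(sx,sy):
    c,s=np.cos(RYAW),np.sin(RYAW); return RX+c*sx-s*sy, RY+s*sx+c*sy
E
python3 - <<'E'
from h import *
x,y=seat(-.046,.049);print(x,y); plan(x,y,.018,np.pi/2-.06)
E
```

```text
0.5665210114804734 0.03017017075487946
phi 1.509 tilt [ 0.003  -0.0015] turn_y -0.002 shift cm [-4.4  20.26  3.63] w 0.642 F [ 0.   0.2 -2.2] t 10.1 j7 0.96 p [ 0.6076 -0.0085  0.2207]
```

>>> step_arm --steps '[[1, [-2.2, 1, 1.8], [0, 0, 0]], [1, [-2.2, 2, 1.8], [0, 0, 0]], [1, [0, 3, 0], [0, 0, 0]], [1, [0, 3, 0], [0, 0, 0]], [1, [0, 3, 0], [0, 0, 0]], [1, [0, 2, 0], [0, 0, 0]], [1, [0, 1, 0], [0, 0, 0]], [1, [0, 0, 0], [0, 0, 0]], [1, [0, 0, 0], [0, 0, 0]]]'

```text
time_s: 10.95
eef_pos: [0.5673, 0.0303, 0.0717]
tcp_rot: [-1.571, 0.044, -0.052]
ft_force: [0.2, -0.4, -2.9]
width: 0.641
```

```bash
python3 - <<'E'
from h import *
x,y=seat(-.046,.049); plan(x,y,.018,np.pi/2-.06)
d=grab("wrist"); save(d,"w4.png")
E
```

```text
phi 1.51 tilt [ 0.005  -0.0008] turn_y -0.001 shift cm [-0.11  5.37 -0.02] w 0.641 F [ 0.2 -0.4 -2.9] t 10.9 j7 0.7 p [0.5673 0.0303 0.0717]
```

View pics/w4.png

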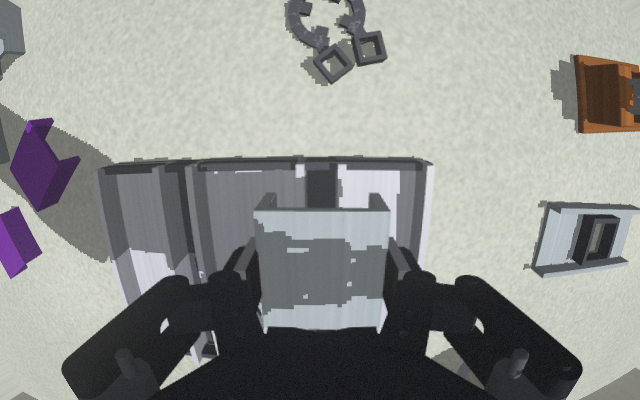

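>>> step_arm --steps '[[1, [-0.1, 1, 0], [0, 0, 0]], [1, [0, 1, 0], [0, 0, 0]], [1, [0, 1, 0], [0, 0, 0]], [1, [0, 1, 0], [0, 0, 0]], [1, [0, 0.7, 0], [0, 0, 0]], [1, [0, 0.5, 0], [0, 0, 0]], [1, [0, 0, 0], [0, 0, 0]]]'

```text
time_s: 11.7
eef_pos: [0.5653, 0.03, 0.0181]
tcp_rot: [-1.571, 0.046, -0.049]
ft_force: [0.4, -0.5, -3.2]
width: 0.641
```

```bash
python3 - <<'E'
from h import *
x,y=seat(-.046,.049); plan(x,y,.018,np.pi/2-.06)
E
```

```text
phi 1.51 tilt [ 0.0023 -0.0012] turn_y -0.0 shift cm [0.12 0.01 0.03] w 0.641 F [ 0.4 -0.5 -3.2] t 11.7 j7 0.63 p [0.5653 0.03   0.0181]
```

>>> step_arm --steps '[[1, [0.1, 0.2, 0], [0, 0, 0]], [1, [0, 0, 0], [0, 0, 0]], [-1, [0, 0, 0], [0, 0, 0]], [-1, [0, 0, 0], [0, 0, 0]], [-1, [0, 0, 0], [0, 0, 0]], [-1, [0, 0, 0], [0, 0, 0]], [-1, [0, -1, 0], [0, 0, 0]], [-1, [0, -2, 0], [0, 0, 0]], [-1, [0, -3, 0], [0, 0, 0]], [-1, [0, -3, 0], [0, 0, 0]], [-1, [0, -3, 0], [0, 0, 0]], [-1, [0, -2, 0], [0, 0, 0]], [-1, [0, 0, 0], [0, 0, 0]]]'

```text
time_s: 13.0
eef_pos: [0.5682, 0.0307, 0.1605]
tcp_rot: [-1.57, 0.04, -0.055]
ft_force: [0.2, -0.1, 0.1]
width: 0.997
```

```bash
python3 - <<'E'
from h import *
t=grab("top"); i=cv2.GaussianBlur(t["img"],(3,3),0).astype(int)
m=(i[:,:,2]-i[:,:,0]>1)&(i.sum(2)>330)&(abs(i[:,:,1]-i[:,:,0])<12)
rects("top",t,m,.03,roi=(350,460,230,310))
plan(.372,-.290,.11,1.84)
E
```

```text
px [394. 280.] ctr 0.3821 -0.3049 size 40.2 22.2 ang 0.308 area 68.0
phi 1.51 tilt [ 0.0069 -0.0011] turn_y -0.33 shift cm [-17.57   4.77 -33.14] w 1.001 F [-0.4 -0.5 -0.2] t 13.1 j7 0.8 p [0.5672 0.0302 0.1587]
```

>>> step_arm --steps '[[-1, [-1.25, 0.1, -2.3], [0, 0, 0.007]], [-1, [-1.25, 0.1, -2.4], [0, 0, 0]], [-1, [-1.25, 0.1, -2.4], [0, 0, 0]], [-1, [-1.25, 0.3, -2.4], [0, 0, 0]], [-1, [-1.25, 0.3, -2.4], [0, 0, 0]], [-1, [-1.25, 0.3, -2.3], [0, 0, 0]], [-1, [-1.25, 0.3, -2.3], [0, 0, 0]], [-1, [-1.25, 0.3, -2.4], [0, 0, 0]], [-1, [-1.25, 0.3, -2.4], [0, 0, 0]], [-1, [-1.25, 0.3, -2.4], [0, 0, 0]], [-1, [-1.25, 0.3, -2.4], [0, 0, 0]], [-1, [-1.25, 0.3, -2.4], [0, 0, 0]], [-1, [-1.25, 0.3, -2.4], [0, 0, 0]], [-1, [-1.3, 0.3, -2.4], [0, 0, 0]], [-1, [0, 0, 0], [0, -0.11, 0]], [-1, [0, 0, 0], [0, -0.11, 0]], [-1, [0, 0, 0], [0, -0.11, 0]], [-1, [0, 0, 0], [0, 0, 0]]]'

```text
time_s: 14.85
eef_pos: [0.37, -0.2914, 0.1209]
tcp_rot: [-1.559, -0.208, 0.215]
ft_force: [-0.1, -0.3, -0.2]
width: 1.003
```

```bash
python3 - <<'E'
from h import *
d=grab("wrist"); save(d,"w5.png")
i=cv2.GaussianBlur(d["img"],(3,3),0).astype(int)
m=(i[:,:,2]-i[:,:,0]>1)&(i.sum(2)>180)&(abs(i[:,:,1]-i[:,:,0])<14)
rects("wrist",d,m,.03,amin=1000)
plan(.372,-.290,.005,1.84)
E
```

```text
px [254. 291.] ctr 0.4676 -0.3345 size 75.9 55.9 ang 0.237 area 2731.0
px [323. 199.] ctr 0.3687 -0.2911 size 63.3 56.5 ang 0.285 area 5162.5
phi 1.838 tilt [-0.0045  0.0008] turn_y -0.002 shift cm [ 0.26 11.6   0.07] w 1.001 F [-0.1 -0.8  0.2] t 14.9 j7 1.61 p [ 0.3702 -0.2914  0.121 ]
```

View pics/w5.png

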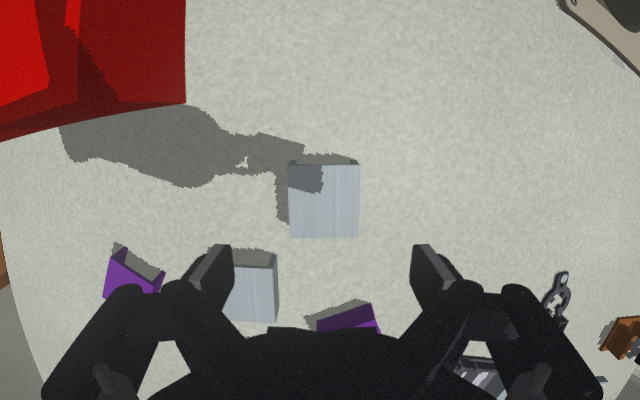

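>>> step_arm --steps '[[-1, [0, 1.5, 0], [0, -0.01, -0.004]], [-1, [0, 1.5, 0], [0, 0, 0]], [-1, [0, 1.5, 0], [0, 0, 0]], [-1, [0, 1.5, 0], [0, 0, 0]], [-1, [0, 1.5, 0], [0, 0, 0]], [-1, [0, 1.3, 0], [0, 0, 0]], [-1, [0, 1, 0], [0, 0, 0]], [-1, [0, 1, 0], [0, 0, 0]], [-1, [0, 0.7, 0], [0, 0, 0]], [-1, [0, 0, 0], [0, 0, 0]], [-1, [0, 0, 0], [0, 0, 0]]]'

```text
time_s: 16.0
eef_pos: [0.3709, -0.2916, 0.0068]
tcp_rot: [-1.559, -0.219, 0.219]
ft_force: [0.0, -1.0, -0.1]
width: 1.0
```

```bash
python3 - <<'E'
from h import *
plan(.3695,-.291,.005,1.85)
E
```

```text
phi 1.85 tilt [0.0002 0.0004] turn_y -0.0 shift cm [-0.12  0.18  0.1 ] w 1.0 F [ 0.  -1.  -0.1] t 16.0 j7 1.34 p [ 0.3709 -0.2916  0.0068]
```

Close, lift, and check.

>>> step_arm --steps '[[1, [-0.1, 0.2, 0.1], [0, 0, 0]], [1, [0, 0, 0], [0, 0, 0]], [1, [0, 0, 0], [0, 0, 0]], [1, [0, 0, 0], [0, 0, 0]], [1, [0, 0, 0], [0, 0, 0]], [1, [0, 0, 0], [0, 0, 0]], [1, [0, 0, 0], [0, 0, 0]], [1, [0, -0.5, 0], [0, 0, 0]], [1, [0, -1.5, 0], [0, 0, 0]], [1, [0, -1.5, 0], [0, 0, 0]], [1, [0, -1.5, 0], [0, 0, 0]], [1, [0, -1.5, 0], [0, 0, 0]], [1, [0, -1.5, 0], [0, 0, 0]], [1, [0, -1.5, 0], [0, 0, 0]], [1, [0, -1.5, 0], [0, 0, 0]], [1, [0, -1.5, 0], [0, 0, 0]], [1, [0, -1.5, 0], [0, 0, 0]], [1, [0, 0, 0], [0, 0, 0]], [1, [0, 0, 0], [0, 0, 0]]]'

```text
time_s: 17.9
eef_pos: [0.3692, -0.2913, 0.1446]
tcp_rot: [-1.56, -0.219, 0.219]
ft_force: [0.9, -0.0, -1.8]
width: 0.639
```

```bash
python3 - <<'E'
from h import *
x,y=seat(-.046,-.049);print(x,y); plan(x,y,.13,np.pi/2-.06)
E
```

```text
0.5606445388454878 -0.06765348215877055
phi 1.85 tilt [0.0002 0.0001] turn_y 0.339 shift cm [24.57  1.46 16.23] w 0.639 F [ 0.9 -0.  -1.8] t 17.9 j7 1.66 p [ 0.3692 -0.2913  0.1446]
```

>>> step_arm --steps '[[1, [2.05, 0.1, 1.35], [0, 0, 0]], [1, [2.05, 0.1, 1.35], [0, 0, 0]], [1, [2.05, 0.1, 1.35], [0, 0, 0]], [1, [2.05, 0.1, 1.35], [0, 0, 0]], [1, [2.05, 0.1, 1.35], [0, 0, 0]], [1, [2.05, 0.1, 1.35], [0, 0, 0]], [1, [2.05, 0.1, 1.35], [0, 0, 0]], [1, [2.05, 0.1, 1.35], [0, 0, 0]], [1, [2.05, 0.1, 1.35], [0, 0, 0]], [1, [2.05, 0.1, 1.35], [0, 0, 0]], [1, [2.05, 0.1, 1.35], [0, 0, 0]], [1, [2.02, 0.1, 1.38], [0, 0, 0]], [1, [0, 0.2, 0], [0, 0.113, 0]], [1, [0, 0, 0], [0, 0.113, 0]], [1, [0, 0, 0], [0, 0.113, 0]], [1, [0, 0, 0], [0, 0, 0]], [1, [0, 0, 0], [0, 0, 0]]]'

```text
time_s: 19.6
eef_pos: [0.5604, -0.0673, 0.1301]
tcp_rot: [-1.57, 0.045, -0.044]
ft_force: [0.8, 0.1, -2.9]
width: 0.642
```

```bash
python3 - <<'E'
from h import *
x,y=seat(-.046,-.049);plan(x,y,.0165,np.pi/2-.06)
d=grab("wrist"); save(d,"w6.png")
E
```

```text
phi 1.514 tilt [-0.001   0.0001] turn_y 0.003 shift cm [ 0.04 11.36 -0.03] w 0.642 F [ 0.8  0.1 -2.9] t 19.6 j7 0.95 p [ 0.5604 -0.0673  0.1301]
```

View pics/w6.png

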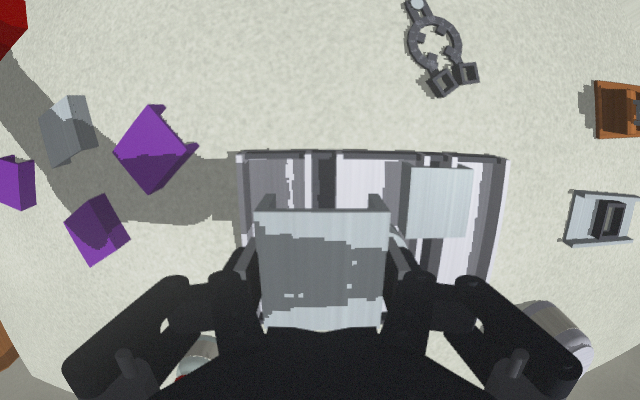

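>>> step_arm --steps '[[1, [0, 2, 0], [0, 0, 0]], [1, [0, 2, 0], [0, 0, 0]], [1, [0, 2, 0], [0, 0, 0]], [1, [0, 1.5, 0], [0, 0, 0]], [1, [0, 1, 0], [0, 0, 0]], [1, [0, 1, 0], [0, 0, 0]], [1, [0, 1, 0], [0, 0, 0]], [1, [0, 0.6, 0], [0, 0, 0]], [1, [0, 0.2, 0], [0, 0, 0]], [1, [0, 0, 0], [0, 0, 0]]]'

```text
time_s: 20.65
eef_pos: [0.5611, -0.0672, 0.0179]
tcp_rot: [-1.57, 0.046, -0.047]
ft_force: [-0.1, 0.1, -2.8]
width: 0.644
```

>>> step_arm --steps '[[1, [0, 0, 0], [0, 0, 0]], [-1, [0, 0, 0], [0, 0, 0]], [-1, [0, 0, 0], [0, 0, 0]], [-1, [0, 0, 0], [0, 0, 0]], [-1, [0, 0, 0], [0, 0, 0]], [-1, [0, -1, 0], [0, 0, 0]], [-1, [0, -2, 0], [0, 0, 0]], [-1, [0, -2, 0], [0, 0, 0]], [-1, [0, -3, 0], [0, 0, 0]], [-1, [0, -3, 0], [0, 0, 0]], [-1, [0, -2, 0], [0, 0, 0]], [-1, [0, 0, 0], [0, 0, 0]]]'

```text
time_s: 21.85
eef_pos: [0.563, -0.067, 0.1514]
tcp_rot: [-1.57, 0.042, -0.052]
ft_force: [0.4, 0.2, -0.7]
width: 0.999
```

```bash
python3 - <<'E'
from h import *
d=grab("wrist"); save(d,"w7.png")
i=cv2.GaussianBlur(d["img"],(3,3),0).astype(int)
m=(i[:,:,2]-i[:,:,0]>1)&(i.sum(2)>180)&(abs(i[:,:,1]-i[:,:,0])<14)
rects("wrist",d,m,.041,amin=700)
plan(.474,-.3365,.12,1.845)
E
```

```text
px [592. 210.] ctr 0.6028 0.2619 size 156.2 63.5 ang 1.479 area 3200.5
px [372. 230.] ctr 0.6063 -0.0232 size 229.5 167.1 ang 1.511 area 36227.5
px [ 79. 127.] ctr 0.475 -0.3135 size 62.4 76.0 ang 0.243 area 2554.0
px [430.  49.] ctr 0.4386 0.0282 size 84.2 45.8 ang 0.487 area 2111.0
phi 1.511 tilt [ 0.0036 -0.0001] turn_y -0.334 shift cm [ -7.17   2.94 -27.39] w 0.997 F [ 0.3 -0.3  0.3] t 21.9 j7 0.96 p [ 0.5619 -0.0673  0.1497]
```

>>> step_arm --steps '[[-1, [-0.6, 0.2, -2.25], [0, 0, 0]], [-1, [-0.6, 0.2, -2.25], [0, 0, 0]], [-1, [-0.6, 0.2, -2.25], [0, 0, 0]], [-1, [-0.6, 0.2, -2.3], [0, 0, 0]], [-1, [-0.6, 0.2, -2.3], [0, 0, 0]], [-1, [-0.6, 0.2, -2.3], [0, 0, 0]], [-1, [-0.6, 0.2, -2.3], [0, 0, 0]], [-1, [-0.6, 0.3, -2.3], [0, 0, 0]], [-1, [-0.6, 0.3, -2.3], [0, 0, 0]], [-1, [-0.6, 0.3, -2.3], [0, 0, 0]], [-1, [-0.6, 0.3, -2.3], [0, 0, 0]], [-1, [-0.6, 0.3, -2.3], [0, 0, 0]], [-1, [0, 0, 0], [0, -0.112, 0]], [-1, [0, 0, 0], [0, -0.112, 0]], [-1, [0, 0, 0], [0, -0.11, 0]], [-1, [0, 0, 0], [0, 0, 0]]]'

```text
time_s: 23.5
eef_pos: [0.4719, -0.3367, 0.1175]
tcp_rot: [-1.558, -0.215, 0.216]
ft_force: [0.5, -0.2, 0.7]
width: 0.999
```

```bash
python3 - <<'E'
from h import *
d=grab("wrist"); save(d,"w8.png")
i=cv2.GaussianBlur(d["img"],(3,3),0).astype(int)
m=(i[:,:,2]-i[:,:,0]>1)&(i.sum(2)>180)&(abs(i[:,:,1]-i[:,:,0])<14)
rects("wrist",d,m,.03,amin=1000)
plan(.474,-.3365,.005,1.845)
E
```

```text
px [481. 369.] ctr 0.6366 -0.0892 size 158.7 48.2 ang 0.855 area 1599.0
px [574. 325.] ctr 0.536 0.0322 size 181.3 59.3 ang 1.139 area 1284.0
px [321. 203.] ctr 0.473 -0.3373 size 64.2 56.4 ang 0.243 area 5295.5
phi 1.843 tilt [-0.001   0.0019] turn_y -0.002 shift cm [ 0.2  11.27 -0.06] w 1.003 F [-0.2  0.1  0.3] t 23.6 j7 1.7 p [ 0.472  -0.3367  0.1177]
```

>>> step_arm --steps '[[-1, [0.1, 1.5, -0.05], [0, 0.022, 0]], [-1, [0, 1.5, 0], [0, 0, 0]], [-1, [0, 1.5, 0], [0, 0, 0]], [-1, [0, 1.5, 0], [0, 0, 0]], [-1, [0, 1.5, 0], [0, 0, 0]], [-1, [0, 1.3, 0], [0, 0, 0]], [-1, [0, 1, 0], [0, 0, 0]], [-1, [0, 1, 0], [0, 0, 0]], [-1, [0, 0.5, 0], [0, 0, 0]], [-1, [0, 0, 0], [0, 0, 0]], [1, [0, 0, 0], [0, 0, 0]], [1, [0, 0, 0], [0, 0, 0]], [1, [0, 0, 0], [0, 0, 0]], [1, [0, 0, 0], [0, 0, 0]], [1, [0, 0, 0], [0, 0, 0]], [1, [0, 0, 0], [0, 0, 0]], [1, [0, 0, 0], [0, 0, 0]]]'

```text
time_s: 25.25
eef_pos: [0.4744, -0.3372, 0.0067]
tcp_rot: [-1.562, -0.199, 0.197]
ft_force: [-0.5, 0.6, 5.7]
width: 0.641
```

>>> step_arm --steps '[[1, [0, -0.5, 0], [0, 0, 0]], [1, [0, -1.5, 0], [0, 0, 0]], [1, [0, -1.5, 0], [0, 0, 0]], [1, [0, -2, 0], [0, 0, 0]], [1, [0, -2, 0], [0, 0, 0]], [1, [0, -2, 0], [0, 0, 0]], [1, [0, -2, 0], [0, 0, 0]], [1, [0, -2, 0], [0, 0, 0]], [1, [0, 0, 0], [0, 0, 0]], [1, [0, 0, 0], [0, 0, 0]]]'

```text
time_s: 26.25
eef_pos: [0.4737, -0.3375, 0.1413]
tcp_rot: [-1.562, -0.199, 0.197]
ft_force: [0.2, -0.1, -3.9]
width: 0.641
```

```bash
python3 - <<'E'
from h import *
x,y=seat(.046,-.049);print(x,y); plan(x,y,.135,np.pi/2-.06)
E
```

```text
0.6524789885195267 -0.07317017075487946
phi 1.823 tilt [ 0.0009 -0.0006] turn_y 0.312 shift cm [23.91  0.63 21.14] w 0.641 F [ 0.2 -0.1 -3.9] t 26.2 j7 1.71 p [ 0.4737 -0.3375  0.1413]
```

>>> step_arm --steps '[[1, [2, 0, 1.76], [0, 0, 0]], [1, [2, 0, 1.76], [0, 0, 0]], [1, [2, 0, 1.76], [0, 0, 0]], [1, [2, 0, 1.76], [0, 0, 0]], [1, [2, 0, 1.76], [0, 0, 0]], [1, [2, 0, 1.76], [0, 0, 0]], [1, [2, 0, 1.76], [0, 0, 0]], [1, [2, 0, 1.76], [0, 0, 0]], [1, [2, 0, 1.76], [0, 0, 0]], [1, [2, 0, 1.76], [0, 0, 0]], [1, [2, 0, 1.76], [0, 0, 0]], [1, [1.9, 0, 1.78], [0, 0, 0]], [1, [0, 0, 0], [0, 0.104, 0]], [1, [0, 0, 0], [0, 0.104, 0]], [1, [0, 0, 0], [0, 0.104, 0]], [1, [0, 0, 0], [0, 0, 0]], [1, [0, 0, 0], [0, 0, 0]]]'

```text
time_s: 27.95
eef_pos: [0.6518, -0.0729, 0.1399]
tcp_rot: [-1.57, 0.046, -0.044]
ft_force: [-0.5, -0.8, -2.6]
width: 0.639
```

```bash
python3 - <<'E'
from h import *
x,y=seat(.046,-.049);plan(x,y,.0175,np.pi/2-.06)
E
```

```text
phi 1.514 tilt [-0.0013  0.0002] turn_y 0.003 shift cm [ 0.08 12.24 -0.02] w 0.639 F [-0.5 -0.8 -2.6] t 27.9 j7 1.04 p [ 0.6518 -0.0729  0.1399]
```

>>> step_arm --steps '[[1, [0.1, 2, 0], [0, 0.003, 0]], [1, [0, 2, 0], [0, 0, 0]], [1, [0, 2, 0], [0, 0, 0]], [1, [0, 2, 0], [0, 0, 0]], [1, [0, 1.2, 0], [0, 0, 0]], [1, [0, 1, 0], [0, 0, 0]], [1, [0, 1, 0], [0, 0, 0]], [1, [0, 0.7, 0], [0, 0, 0]], [1, [0, 0.2, 0], [0, 0, 0]], [1, [0, 0, 0], [0, 0, 0]], [1, [0, 0, 0], [0, 0, 0]]]'

```text
time_s: 29.05
eef_pos: [0.654, -0.0728, 0.0205]
tcp_rot: [-1.57, 0.048, -0.05]
ft_force: [0.5, 0.4, -3.5]
width: 0.641
```

>>> step_arm --steps '[[-1, [0, 0, 0], [0, 0, 0]], [-1, [0, 0, 0], [0, 0, 0]], [-1, [0, 0, 0], [0, 0, 0]], [-1, [0, 0, 0], [0, 0, 0]], [-1, [0, -1, 0], [0, 0, 0]], [-1, [0, -2, 0], [0, 0, 0]], [-1, [0, -2, 0], [0, 0, 0]], [-1, [0, -3, 0], [0, 0, 0]], [-1, [0, -3, 0], [0, 0, 0]], [-1, [0, -3, 0], [0, 0, 0]], [-1, [0, -2, 0], [0, 0, 0]], [-1, [0, 0, 0], [0, 0, 0]]]'

```text
time_s: 30.25
eef_pos: [0.6559, -0.0722, 0.1853]
tcp_rot: [-1.57, 0.042, -0.056]
ft_force: [-0.2, 0.6, -0.3]
width: 0.997
```

```bash
python3 - <<'E'
from h import *
plan(.61,.294,.18,-.112)
print(ctrl.get_obs()["joint_positions"].round(2))
E
```

```text
phi 1.508 tilt [0.0085 0.0004] turn_y -1.521 shift cm [-6.87  0.5  36.27] w 0.997 F [-0.2  0.6 -0.3] t 30.2 j7 1.07 p [ 0.6559 -0.0722  0.1853]
[ 0.5   0.8  -0.78  1.53  0.62  1.06  1.07]
```

>>> step_arm --steps '[[-1, [-0.5, 0, 2.6], [0, 0, 0.008]], [-1, [-0.5, 0, 2.6], [0, 0, 0]], [-1, [-0.5, 0, 2.6], [0, 0, 0]], [-1, [-0.5, 0, 2.6], [0, 0, 0]], [-1, [-0.5, 0, 2.6], [0, 0, 0]], [-1, [-0.5, 0, 2.6], [0, 0, 0]], [-1, [-0.5, 0, 2.6], [0, 0, 0]], [-1, [-0.5, 0, 2.6], [0, 0, 0]], [-1, [-0.5, 0, 2.6], [0, 0, 0]], [-1, [-0.5, 0, 2.6], [0, 0, 0]], [-1, [-0.5, 0, 2.6], [0, 0, 0]], [-1, [-0.5, 0, 2.6], [0, 0, 0]], [-1, [-0.5, 0, 2.6], [0, 0, 0]], [-1, [-0.3, 0, 2.5], [0, 0, 0]], [-1, [0, 0, 0], [0, 0.13, 0]], [-1, [0, 0, 0], [0, 0.13, 0]], [-1, [0, 0, 0], [0, 0.13, 0]], [-1, [0, 0, 0], [0, 0.13, 0]]]'

```text
time_s: 32.05
eef_pos: [0.6078, 0.2935, 0.1804]
tcp_rot: [-1.523, 0.467, -0.454]
ft_force: [-0.9, 0.1, 0.1]
width: 1.001
```

>>> step_arm --steps '[[-1, [0, 0, 0], [0, 0.13, 0]], [-1, [0, 0, 0], [0, 0.13, 0]], [-1, [0, 0, 0], [0, 0.13, 0]], [-1, [0, 0, 0], [0, 0.13, 0]], [-1, [0, 0, 0], [0, 0.13, 0]], [-1, [0, 0, 0], [0, 0.13, 0]], [-1, [0, 0, 0], [0, 0.13, 0]], [-1, [0, 0, 0], [0, 0.13, 0]], [-1, [0, 0, 0], [0, 0.06, 0]], [-1, [0, 0, 0], [0, 0, 0]], [-1, [0, 0, 0], [0, 0, 0]]]'

```text
time_s: 33.15
eef_pos: [0.608, 0.2936, 0.1805]
tcp_rot: [-1.161, 1.296, -1.286]
ft_force: [1.3, 0.5, -0.2]
width: 0.998
```

```bash
python3 - <<'E'
from h import *
import pickle
plan(.61,.294,.10,-.112)
d=grab("wrist"); save(d,"w9.png"); pickle.dump(d,open("w9.pkl","wb"))
t=grab("top"); save(t,"t9.png"); pickle.dump(t,open("t9.pkl","wb"))
i=cv2.GaussianBlur(d["img"],(3,3),0).astype(int)
m=(i[:,:,2]-i[:,:,0]>1)&(i.sum(2)>180)&(abs(i[:,:,1]-i[:,:,0])<14)
rects("wrist",d,m,.02,amin=1000)
cv2.imwrite("pics/mix9.png",np.vstack([cv2.resize(t["img"][140:300,170:360,::-1],(640,539))]))
E
```

```text
phi -0.11 tilt [-0.0079  0.0008] turn_y 0.002 shift cm [-0.06  8.05  0.26] w 0.998 F [ 1.3  0.5 -0.2] t 33.1 j7 -0.81 p [0.608  0.2936 0.1805]
px [494. 259.] ctr 0.8152 0.1723 size 88.1 141.7 ang 0.866 area 4351.0
px [184. 187.] ctr 0.4572 0.3058 size 45.5 83.0 ang 0.058 area 1544.0
px [328. 171.] ctr 0.6143 0.2998 size 149.3 66.1 ang 1.48 area 9007.5
```

View pics/w9.png

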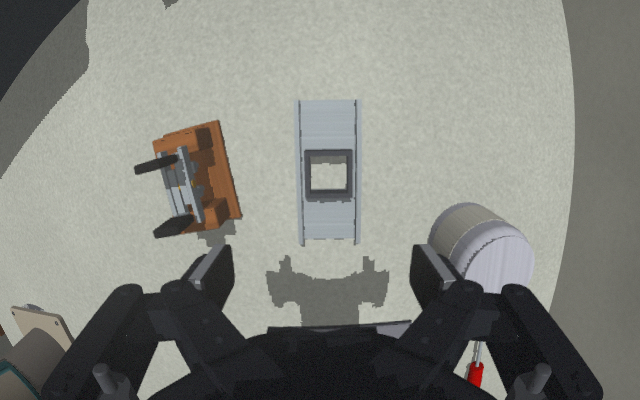

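>>> step_arm --steps '[[-1, [-0.6, 0, 0.54], [0.008, -0.02, 0]], [-1, [0, 2, 0], [0, 0, 0]], [-1, [0, 2, 0], [0, 0, 0]], [-1, [0, 2, 0], [0, 0, 0]], [-1, [0, 2, 0], [0, 0, 0]], [-1, [0, 2, 0], [0, 0, 0]], [-1, [0, 2, 0], [0, 0, 0]], [-1, [0, 1.5, 0], [0, 0, 0]], [-1, [0, 0, 0], [0, 0, 0]], [-1, [0, 0, 0], [0, 0, 0]]]'

```text
time_s: 34.25
eef_pos: [0.6147, 0.2993, 0.0457]
tcp_rot: [-1.164, 1.276, -1.276]
ft_force: [-1.0, 0.2, 1.0]
width: 1.0
```

```bash
python3 - <<'E'
from h import *
plan(.614,.2985,.004,-.09)
d=grab("wrist"); save(d,"w10.png")
i=cv2.GaussianBlur(d["img"],(3,3),0).astype(int)
m=(i[:,:,2]-i[:,:,0]>1)&(i.sum(2)>180)&(abs(i[:,:,1]-i[:,:,0])<14)
rects("wrist",d,m,.02,amin=1000)
E
```

```text
phi -0.091 tilt [0.0007 0.0004] turn_y -0.001 shift cm [ 0.09  4.17 -0.06] w 1.0 F [-1.   0.2  1. ] t 34.2 j7 -0.86 p [0.6147 0.2993 0.0457]
px [588. 337.] ctr 0.9013 0.1308 size 51.2 237.5 ang 0.765 area 2921.0
px [ 89. 235.] ctr 0.4426 0.2993 size 94.1 84.1 ang 1.556 area 4712.0
px [320. 212.] ctr 0.6146 0.3014 size 147.4 66.3 ang 1.48 area 24542.5
```

>>> step_arm --steps '[[-1, [-0.1, 1.5, 0], [0, 0, 0]], [-1, [0, 1.5, 0], [0, 0, 0]], [-1, [0, 1.1, 0], [0, 0, 0]], [-1, [0, 0, 0], [0, 0, 0]], [1, [0, 0, 0], [0, 0, 0]], [1, [0, 0, 0], [0, 0, 0]], [1, [0, 0, 0], [0, 0, 0]], [1, [0, 0, 0], [0, 0, 0]], [1, [0, 0, 0], [0, 0, 0]], [1, [0, 0, 0], [0, 0, 0]]]'

```text
time_s: 35.3
eef_pos: [0.6149, 0.3002, 0.0051]
tcp_rot: [-1.163, 1.276, -1.277]
ft_force: [0.3, 0.0, 3.8]
width: 0.748
```

>>> step_arm --steps '[[1, [0, -0.5, 0], [0, 0, 0]], [1, [0, -1.5, 0], [0, 0, 0]], [1, [0, -2, 0], [0, 0, 0]], [1, [0, -2, 0], [0, 0, 0]], [1, [0, -2, 0], [0, 0, 0]], [1, [0, -2, 0], [0, 0, 0]], [1, [0, -2, 0], [0, 0, 0]], [1, [0, -2, 0], [0, 0, 0]], [1, [0, -2, 0], [0, 0, 0]], [1, [0, 0, 0], [0, 0, 0]], [1, [0, 0, 0], [0, 0, 0]]]'

```text
time_s: 36.4
eef_pos: [0.6143, 0.2997, 0.1648]
tcp_rot: [-1.164, 1.276, -1.277]
ft_force: [-0.6, -0.2, -2.0]
width: 0.751
```

```bash
python3 - <<'E'
from h import *
import pickle
plan(RX,RY,.16,-.06)
d=grab("wrist"); save(d,"w11.png");pickle.dump(d,open("w11.pkl","wb"))
# held keeper: collar/hole in tool frame. candidate heights: TCP z minus ~4mm => keeper underside
o=ctrl.get_obs(); print(np.round(o["eef_pos"],4))
i=cv2.GaussianBlur(d["img"],(3,3),0).astype(int)
m=(i[:,:,2]-i[:,:,0]>1)&(i.sum(2)>180)&(abs(i[:,:,1]-i[:,:,0])<14)
rects("wrist",d,m,o["eef_pos"][2]+.016,amin=1000,roi=(200,450,100,400))
E
```

```text
phi -0.092 tilt [ 0.0008 -0.    ] turn_y -0.032 shift cm [32.03  0.48  2.47] w 0.751 F [-0.6 -0.2 -2. ] t 36.4 j7 -0.81 p [0.6143 0.2997 0.1648]
[0.6138 0.2994 0.1638]
px [322. 221.] ctr 0.6158 0.3153 size 119.0 99.1 ang 1.477 area 34507.5
```

>>> step_arm --steps '[[1, [2, 0, 0.15], [0, -0.032, 0]], [1, [2, 0, 0.15], [0, 0, 0]], [1, [2, 0, 0.15], [0, 0, 0]], [1, [2, 0, 0.15], [0, 0, 0]], [1, [2, 0, 0.15], [0, 0, 0]], [1, [2, 0, 0.15], [0, 0, 0]], [1, [2, 0, 0.15], [0, 0, 0]], [1, [2, 0, 0.15], [0, 0, 0]], [1, [2, 0, 0.15], [0, 0, 0]], [1, [2, 0, 0.15], [0, 0, 0]], [1, [2, 0, 0.15], [0, 0, 0]], [1, [2, 0, 0.15], [0, 0, 0]], [1, [2, 0, 0.15], [0, 0, 0]], [1, [2, 0, 0.15], [0, 0, 0]], [1, [2, 0, 0.15], [0, 0, 0]], [1, [2, 0, 0.15], [0, 0, 0]], [1, [0, 0, 0], [0, 0, 0]], [1, [0, 0, 0], [0, 0, 0]]]'

```text
time_s: 38.25
eef_pos: [0.6178, -0.0211, 0.1633]
tcp_rot: [-1.181, 1.255, -1.253]
ft_force: [1.4, 0.7, -2.1]
width: 0.751
```

```bash
python3 - <<'E'
from h import *
import pickle
plan(RX,RY,.12,-.06)
d=grab("wrist"); pickle.dump(d,open("w12.pkl","wb"))
cv2.imwrite("pics/w12.png",cv2.resize(d["img"][90:390,140:500,::-1],None,fx=2.2,fy=2,interpolation=cv2.INTER_CUBIC) if 0 else cv2.resize(d["img"][100:360,180:470,::-1],(640,574),interpolation=cv2.INTER_CUBIC))
E
```

```text
phi -0.061 tilt [-0.0018  0.0005] turn_y -0.001 shift cm [ 0.1   4.33 -0.82] w 0.751 F [ 1.4  0.7 -2.1] t 38.2 j7 -0.34 p [ 0.6178 -0.0211  0.1633]
```

View pics/w12.png

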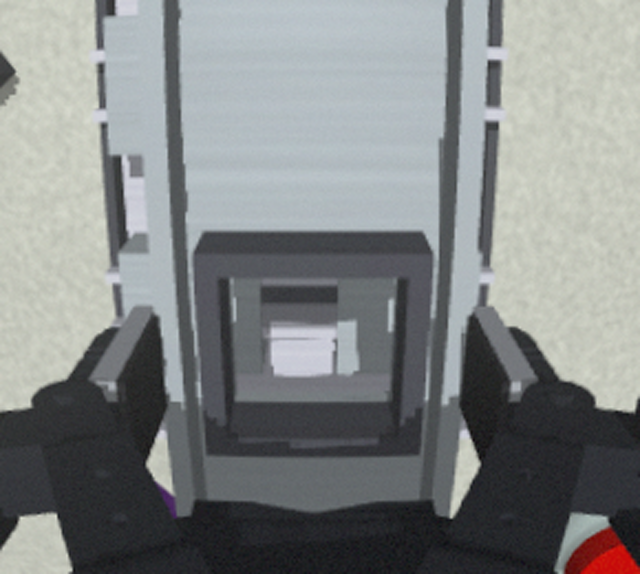

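```bash
python3 - <<'E'
from h import *
import pickle
d=pickle.load(open("w12.pkl","rb")); p=np.array([.6178,-.0211]); f=-.061
ex=np.array([np.sin(f),-np.cos(f)]); ez=np.array([np.cos(f),np.sin(f)])
for a,b in[(313,253),(313,277),(313,455),(313,435),(200,350),(432,350)]:
  for z in(.1793,):
    q=onplane("wrist",d,180+a/2.207,100+b/2.207,z)[:2]-p; print(a,b,"tool x,z mm",(1e3*q@ex).round(1),(1e3*q@ez).round(1))
t=grab("top");print(proj("top",t,(RX,RY,.163)))
s=grab("scene"); save(s,"s12.png")
cv2.imwrite("pics/s12c.png",cv2.resize(s["img"][140:290,250:440,::-1],(760,600),interpolation=cv2.INTER_CUBIC))
E
```

```text
313 253 tool x,z mm -24.3 0.4
313 277 tool x,z mm -19.3 0.4
313 455 tool x,z mm 23.4 0.5
313 435 tool x,z mm 17.9 0.5
200 350 tool x,z mm -2.9 -23.0
432 350 tool x,z mm -2.9 25.2
(np.float64(298.8600546344167), np.float64(198.9199115043237))
```

View pics/s12c.png

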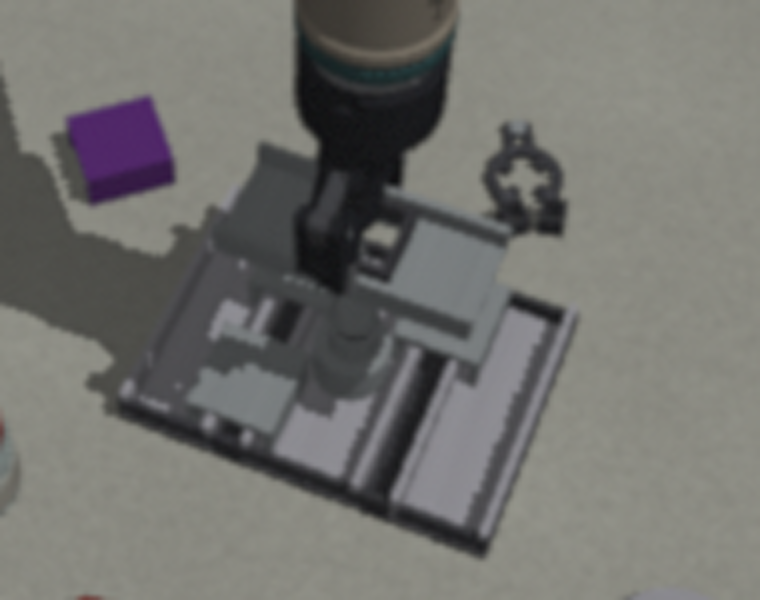

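```bash
python3 - <<'E'
from h import *
import pickle
d=pickle.load(open("top0.pkl","rb")); s=pickle.load(open("scene0.pkl","rb"))
for n,D,(u0,v0) in(("top",d,(285,190)),("scene",s,(322,200))):
    g=cv2.cvtColor(D["img"],cv2.COLOR_RGB2GRAY)[v0:v0+38,u0:u0+34]
    G=cv2.resize(g,None,fx=8,fy=8,interpolation=cv2.INTER_CUBIC)
    c=cv2.HoughCircles(cv2.GaussianBlur(G,(9,9),0),cv2.HOUGH_GRADIENT,1,16,param1=60,param2=12,minRadius=20,maxRadius=80)
    for x,y,r in (c[0][:4] if c is not None else []):
        u,v=u0+x/8-.44,v0+y/8-.44; print(n,u.round(1),v.round(1),(r/8).round(1),[onplane(n,D,u,v,z)[:2].round(4) for z in(.086,.042)])
    pickle.dump(G,open(n+"G.pkl","wb"))
a,b=pickle.load(open("topG.pkl","rb")),pickle.load(open("sceneG.pkl","rb"))
cv2.imwrite("pics/g13.png",np.hstack([a,b]))
E
```

```text
top 301.2 205.1 9.5 [array([ 0.6043, -0.0265]), array([ 0.6113, -0.0256])]
top 302.6 207.0 9.2 [array([ 0.5987, -0.0306]), array([ 0.6055, -0.0298])]
top 299.4 207.5 6.5 [array([ 0.5973, -0.021 ]), array([ 0.604 , -0.0199])]
top 299.6 203.7 5.8 [array([ 0.6085, -0.0217]), array([ 0.6156, -0.0207])]
scene 337.2 209.7 7.8 [array([ 0.5949, -0.028 ]), array([ 0.5683, -0.0353])]
```

View pics/g13.png

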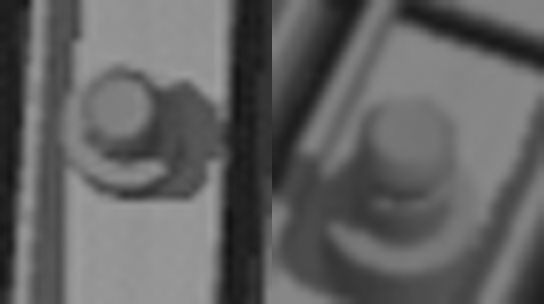

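>>> step_arm --steps '[[1, [0.1, 0, -0.85], [0, 0, 0]], [1, [0, 2, 0], [0, 0, 0]], [1, [0, 2, 0], [0, 0, 0]], [1, [0, 2, 0], [0, 0, 0]], [1, [0, 0, 0], [0, 0, 0]], [1, [0, 0, 0], [0, 0, 0]]]'

```text
time_s: 39.0
eef_pos: [0.6097, -0.0208, 0.1047]
tcp_rot: [-1.181, 1.253, -1.252]
ft_force: [0.5, 0.2, -1.6]
width: 0.747
```

```bash
sed -i 's/RX,RY,RYAW=.*/RX,RY,RYAW=.6095,-.0212,-.06/' h.py; python3 - <<'E'
from h import *
plan(RX,RY,.047,-.06)
E
```

```text
phi -0.059 tilt [-0.0001  0.0003] turn_y 0.001 shift cm [ 0.04  5.77 -0.02] w 0.747 F [ 0.5  0.2 -1.6] t 39.0 j7 -0.38 p [ 0.6097 -0.0208  0.1047]
```

>>> step_arm --steps '[[1, [0.04, 0.8, 0], [0, 0, 0]], [1, [0, 0.8, 0], [0, 0, 0]], [1, [0, 0.8, 0], [0, 0, 0]], [1, [0, 0.8, 0], [0, 0, 0]], [1, [0, 0.8, 0], [0, 0, 0]], [1, [0, 0, 0], [0, 0, 0]]]'

```text
time_s: 39.6
eef_pos: [0.6091, -0.0219, 0.063]
tcp_rot: [-1.182, 1.255, -1.252]
ft_force: [-0.3, 0.1, -2.0]
width: 0.751
```

```bash
python3 - <<'E'
from h import *
plan(RX,RY,.047,-.06); print(ctrl.get_obs()["ft_torque"])
E
```

```text
phi -0.06 tilt [-0.0021 -0.    ] turn_y 0.0 shift cm [-0.07  1.6   0.04] w 0.751 F [-0.3  0.1 -2. ] t 39.6 j7 -0.4 p [ 0.6091 -0.0219  0.063 ]
[ 0.02835548  0.02681635 -0.03017897]
```

No contact with the spindle, so it is passing through the hole. Final descent.

>>> step_arm --steps '[[1, [-0.05, 0.7, 0], [0, 0, 0]], [1, [0, 0.5, 0], [0, 0, 0]], [1, [0, 0.3, 0], [0, 0, 0]], [1, [0, 0, 0], [0, 0, 0]], [1, [0, 0.1, 0], [0, 0, 0]], [1, [0, 0, 0], [0, 0, 0]]]'

```text
time_s: 40.2
eef_pos: [0.6103, -0.0213, 0.0486]
tcp_rot: [-1.18, 1.253, -1.253]
ft_force: [0.6, 0.1, -1.7]
width: 0.75
```

```bash
python3 - <<'E'
from h import *
plan(RX,RY,.047,-.06); print(ctrl.get_obs()["ft_torque"])
E
```

```text
phi -0.06 tilt [0.0008 0.    ] turn_y 0.0 shift cm [-0.01  0.16 -0.08] w 0.75 F [ 0.6  0.1 -1.7] t 40.2 j7 -0.41 p [ 0.6103 -0.0213  0.0486]
[-0.0192287   0.0092728   0.03061063]
```

>>> step_arm --steps '[[1, [0, 0.15, 0], [0, 0, 0]], [1, [0, 0, 0], [0, 0, 0]], [-1, [0, 0, 0], [0, 0, 0]], [-1, [0, 0, 0], [0, 0, 0]], [-1, [0, 0, 0], [0, 0, 0]], [-1, [0, 0, 0], [0, 0, 0]], [-1, [0, -1, 0], [0, 0, 0]], [-1, [0, -2, 0], [0, 0, 0]], [-1, [0, -3, 0], [0, 0, 0]], [-1, [0, -3, 0], [0, 0, 0]], [-1, [0, -3, 0], [0, 0, 0]], [-1, [0, -2, 0], [0, 0, 0]], [-1, [0, 0, 0], [0, 0, 0]], [-1, [0, 0, 0], [0, 0, 0]]]'

```text
time_s: 41.6
eef_pos: [0.61, -0.0215, 0.1875]
tcp_rot: [-1.18, 1.252, -1.254]
ft_force: [0.2, -0.3, -0.3]
width: 0.999
```

```bash
python3 - <<'E'
from h import *
import pickle
d=grab("wrist"); save(d,"w14.png"); pickle.dump(d,open("w14.pkl","wb"))
i=cv2.GaussianBlur(d["img"],(3,3),0).astype(int)
print(np.round(ctrl.get_obs()["eef_pos"],4))
# ring: dark pixels in roi; and pliers/stand from w9, top0
t=pickle.load(open("top0.pkl","rb"));w=pickle.load(open("w9.pkl","rb"));w3=pickle.load(open("w3.pkl","rb"))
cv2.imwrite("pics/m14.png",np.vstack([np.hstack([cv2.resize(d["img"][100:300,170:470,::-1],(400,267)),cv2.resize(w3["img"][0:70,310:410,::-1],(381,267),interpolation=cv2.INTER_CUBIC)]),
 np.hstack([cv2.resize(w["img"][105:255,120:260,::-1],(308,330),interpolation=cv2.INTER_CUBIC),cv2.resize(t["img"][232:272,165:222,::-1],(473,330),interpolation=cv2.INTER_CUBIC)])]))
E
```

```text
[ 0.6094 -0.0215  0.1865]
```

View pics/m14.png

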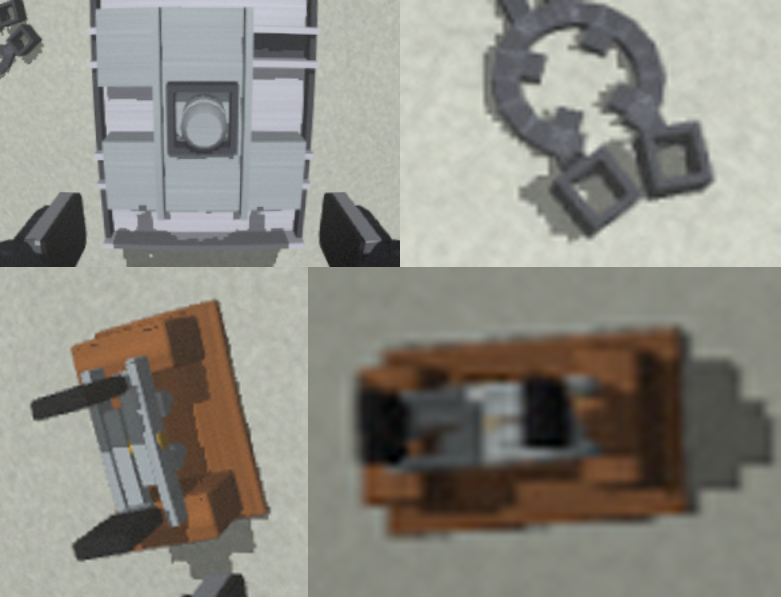

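```bash
python3 - <<'E'
from h import *
plan(.475,.298,.23,None)
E
```

```text
phi -0.06 tilt [-0.0007 -0.0002] turn_y 0 shift cm [-31.09  -4.35 -15.33] w 0.999 F [ 0.7 -0.7 -1.2] t 41.6 j7 -0.34 p [ 0.6094 -0.0215  0.1865]
```

>>> step_arm --steps '[[-1, [0, -2, 0], [0, -0.13, 0]], [-1, [0, -2.35, 0], [0, -0.13, 0]], [-1, [0, 0, 0], [0, -0.13, 0]], [-1, [0, 0, 0], [0, -0.13, 0]], [-1, [0, 0, 0], [0, -0.13, 0]], [-1, [0, 0, 0], [0, -0.13, 0]], [-1, [0, 0, 0], [0, -0.13, 0]], [-1, [0, 0, 0], [0, -0.13, 0]], [-1, [0, 0, 0], [0, -0.13, 0]], [-1, [0, 0, 0], [0, -0.13, 0]], [-1, [0, 0, 0], [0, -0.13, 0]], [-1, [0, 0, 0], [0, -0.13, 0]], [-1, [0, 0, 0], [0, -0.13, 0]], [-1, [0, 0, 0], [0, -0.04, 0]], [-1, [0, 0, 0], [0, 0, 0]]]'

```text
time_s: 43.15
eef_pos: [0.6092, -0.0215, 0.2288]
tcp_rot: [-1.569, -0.076, 0.08]
ft_force: [-0.0, 0.1, 0.3]
width: 0.999
```

```bash
python3 - <<'E'
from h import *
plan(.475,.298,.23,1.67)
E
```

```text
phi 1.67 tilt [-0.0025  0.0007] turn_y 0.0 shift cm [-10.18  -0.06  33.12] w 0.999 F [-0.   0.1  0.3] t 43.1 j7 1.14 p [ 0.6092 -0.0215  0.2288]
```

>>> step_arm --steps '[[-1, [-0.75, 0, 2.4], [0, 0, -0.002]], [-1, [-0.75, 0, 2.4], [0, 0, 0]], [-1, [-0.75, 0, 2.4], [0, 0, 0]], [-1, [-0.75, 0, 2.4], [0, 0, 0]], [-1, [-0.75, 0, 2.4], [0, 0, 0]], [-1, [-0.75, 0, 2.4], [0, 0, 0]], [-1, [-0.75, 0, 2.4], [0, 0, 0]], [-1, [-0.75, 0, 2.4], [0, 0, 0]], [-1, [-0.75, 0, 2.4], [0, 0, 0]], [-1, [-0.75, 0, 2.4], [0, 0, 0]], [-1, [-0.75, 0, 2.4], [0, 0, 0]], [-1, [-0.75, 0, 2.4], [0, 0, 0]], [-1, [-0.75, 0, 2.4], [0, 0, 0]], [-1, [-0.45, 0, 1.9], [0, 0, 0]], [-1, [0, 0, 0], [0, 0, 0]], [-1, [0, 0, 0], [0, 0, 0]]]'

```text
time_s: 44.75
eef_pos: [0.4755, 0.2974, 0.2296]
tcp_rot: [-1.571, -0.079, 0.077]
ft_force: [0.5, -0.7, -0.7]
width: 1.001
```

```bash
python3 - <<'E'
from h import *
import pickle
plan(.475,.298,.23,1.67)
d=grab("wrist"); save(d,"w15.png"); pickle.dump(d,open("w15.pkl","wb"))
i=d["img"].astype(int)
k=(i.max(2)<62)
cs,_=cv2.findContours(k.astype(np.uint8),cv2.RETR_EXTERNAL,cv2.CHAIN_APPROX_NONE)
for c in cs:
    if cv2.contourArea(c)>60: print("black",cv2.boundingRect(c),cv2.contourArea(c),cv2.minAreaRect(c))
b=(i[:,:,0]-i[:,:,2]>30)
cs,_=cv2.findContours(b.astype(np.uint8),cv2.RETR_EXTERNAL,cv2.CHAIN_APPROX_NONE)
for c in cs:
    if cv2.contourArea(c)>200: print("brown",cv2.boundingRect(c),cv2.minAreaRect(c))
cv2.imwrite("pics/w15c.png",cv2.resize(d["img"][100:300,170:470,::-1],(780,520),interpolation=cv2.INTER_CUBIC))
E
```

```text
phi 1.67 tilt [ 0.0016 -0.0011] turn_y 0.0 shift cm [-0.04 -0.04  0.06] w 1.001 F [ 0.5 -0.7 -0.7] t 44.8 j7 0.53 p [0.4755 0.2974 0.2296]
black (41, 245, 562, 155) 45896.5 ((321.5, 322.0), (154.0, 561.0), 90.0)
black (573, 221, 67, 126) 2405.0 ((606.688232421875, 283.9986572265625), (64.9957275390625, 125.07862091064453), 1.2319773435592651)
black (609, 211, 31, 29) 231.5 ((628.9942016601562, 220.53759765625), (34.409027099609375, 24.3447265625), 35.311214447021484)
black (598, 195, 33, 17) 74.5 ((614.0557861328125, 203.86370849609375), (34.918365478515625, 10.307229042053223), 22.2490234375)
black (119, 192, 46, 13) 75.5 ((141.64794921875, 197.8157958984375), (45.46296691894531, 4.332322120666504), 12.200468063354492)
black (363, 172, 13, 33) 312.0 ((369.0, 188.0), (32.0, 12.0), 90.0)
black (305, 171, 9, 33) 217.0 ((309.0, 187.0), (32.0, 8.0), 90.0)
black (599, 114, 41, 58) 1187.0 ((620.7054443359375, 143.1308135986328), (41.782562255859375, 53.84758758544922), 8.530765533447266)
black (120, 108, 38, 52) 793.5 ((137.9864959716797, 131.91891479492188), (51.45688247680664, 33.208595275878906), 80.53767395019531)
black (605, 104, 35, 21) 99.5 ((624.0, 112.00000762939453), (37.565940856933594, 13.416407585144043), 26.56505012512207)
black (514, 0, 126, 108) 10496.5 ((576.5, 53.5), (107.0, 125.0), 90.0)
brown (481, 358, 26, 42) ((490.0862121582031, 381.46551513671875), (42.8956298828125, 20.98357582092285), 68.19859313964844)
brown (22, 296, 23, 30) ((33.19230651855469, 310.5384521484375), (29.953811645507812, 16.91835594177246), 56.3099365234375)
brown (509, 168, 60, 151) ((539.33544921875, 241.45306396484375), (52.28864669799805, 149.27291870117188), 6.458815574645996)
brown (290, 141, 95, 61) ((336.5940856933594, 170.84564208984375), (94.502685546875, 58.44086456298828), 1.3803540468215942)
brown (570, 95, 70, 253) ((609.6875610351562, 221.58721923828125), (66.26268005371094, 254.25384521484375), 3.1449575424194336)
```

View pics/w15c.png

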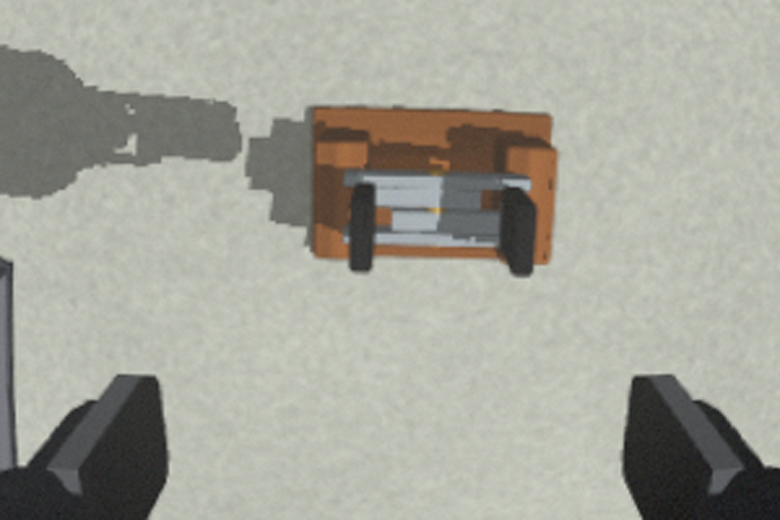

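```bash
python3 - <<'E'
from h import *
import pickle
d=pickle.load(open("w15.pkl","rb"))
f=1.67; p=np.array([.4755,.2974]); ex=np.array([np.sin(f),-np.cos(f)]); ez=np.array([np.cos(f),np.sin(f)])
def tl(u,v,z):
    q=onplane("wrist",d,u,v,z)[:2]; r=q-p; return q.round(4),(1e3*r@ex).round(1),(1e3*r@ez).round(1)
for n,u,v,z in [("L top+x",304.7,204.5,.108),("R top+x",376.3,205.2,.108),("L",304.7,190,.108),("R",376.3,190,.108)]: print(n,tl(u,v,z))
# frame rails (crop/2.6+170,100) top face z=.064, ends
for n,a,b,z in [("rail1 L",346,178,.064),("rail1 R",530,183,.064),("rail3 L",345,240,.064),("base TL",312,106,.01),("base TR",551,114,.01),("base BL",313,257,.01),("cheek UL",316,130,.05),("cheek UR",557,147,.05),("cheekR bottom",548,264,.05)]:
    print(n,tl(170+a/2.6,100+b/2.6,z))
# detailed gray profile columns for black plates
k=(d["img"].max(2)<62)
for v in range(170,208,3): print(v,np.where(k[v,295:385])[0]+295 if 0 else (np.where(k[v,295:330])[0][[0,-1]]+295 if k[v,295:330].any() else '', np.where(k[v,350:385])[0][[0,-1]]+350 if k[v,350:385].any() else ''))
E
```

```text
L top+x (array([0.489 , 0.2827]), np.float64(12.0), np.float64(-16.0))
R top+x (array([0.4833, 0.3467]), np.float64(12.7), np.float64(48.3))
L (array([0.4757, 0.2815]), np.float64(-1.3), np.float64(-15.8))
R (array([0.4694, 0.3446]), np.float64(-1.4), np.float64(47.6))
rail1 L (array([0.4648, 0.2765]), np.float64(-12.8), np.float64(-19.7))
rail1 R (array([0.4593, 0.3483]), np.float64(-11.0), np.float64(52.2))
rail3 L (array([0.4896, 0.2783]), np.float64(12.1), np.float64(-20.4))
base TL (array([0.4431, 0.2559]), np.float64(-36.3), np.float64(-38.1))
base TR (array([0.4354, 0.364 ]), np.float64(-33.3), np.float64(70.2))
base BL (array([0.5135, 0.2619]), np.float64(34.3), np.float64(-39.1))
cheek UL (array([0.4489, 0.2621]), np.float64(-30.0), np.float64(-32.4))
cheek UR (array([0.4456, 0.3601]), np.float64(-23.6), np.float64(65.4))
cheekR bottom (array([0.4951, 0.3635]), np.float64(26.1), np.float64(63.8))
170 ('', '')
173 (array([306, 313]), array([363, 370]))
176 (array([305, 312]), array([363, 372]))
179 (array([305, 312]), array([363, 374]))
182 (array([305, 312]), array([363, 375]))
185 (array([305, 312]), array([363, 374]))
188 (array([305, 313]), array([363, 374]))
191 (array([306, 312]), array([363, 374]))
194 (array([305, 312]), array([363, 374]))
197 (array([305, 312]), array([364, 374]))
200 (array([305, 312]), array([365, 374]))
203 (array([306, 311]), array([367, 373]))
206 ('', '')
```

>>> step_arm --steps '[[-1, [-0.05, 1, 1.6], [0, 0.025, 0]], [-1, [0, 2, 0], [0, 0, 0]], [-1, [0, 2, 0], [0, 0, 0]], [-1, [0, 2, 0], [0, 0, 0]], [-1, [0, 2, 0], [0, 0, 0]], [-1, [0, 0, 0], [0, 0, 0]], [-1, [0, 0, 0], [0, 0, 0]]]'

```text
time_s: 45.5
eef_pos: [0.4743, 0.3128, 0.1402]
tcp_rot: [-1.571, -0.059, 0.056]
ft_force: [-0.1, -0.3, -0.0]
width: 1.003
```

```bash
python3 - <<'E'
from h import *
plan(.4734,.3133,.070,1.645)
d=grab("wrist"); k=(d["img"].max(2)<62)[120:330,230:410].astype(np.uint8)
save(d,"w16.png")
cs,_=cv2.findContours(k,cv2.RETR_EXTERNAL,cv2.CHAIN_APPROX_NONE)
for c in cs:
    if cv2.contourArea(c)>100:
        x,y,w,h=cv2.boundingRect(c); print(x+230,y+120,w,h)
f=1.645;o=ctrl.get_obs();p=np.array(o["eef_pos"])[:2]; ex=np.array([np.sin(f),-np.cos(f)]); ez=np.array([np.cos(f),np.sin(f)])
np.save("p16.npy",p)
E
```

```text
phi 1.644 tilt [ 0.002  -0.0004] turn_y -0.001 shift cm [-0.1   7.02  0.06] w 1.003 F [-0.1 -0.3 -0. ] t 45.5 j7 0.39 p [0.4743 0.3128 0.1402]
357 194 19 51
271 194 20 51
```

>>> step_arm --steps '[[-1, [-0.15, 1, 0], [0, 0, -0.002]], [-1, [0, 2, 0], [0, 0, 0]], [-1, [0, 2, 0], [0, 0, 0]], [-1, [0, 1.2, 0], [0, 0, 0]], [-1, [0, 0.8, 0], [0, 0, 0]], [-1, [0, 0, 0], [0, 0, 0]], [-0.43, [0, 0, 0], [0, 0, 0]], [-0.43, [0, 0, 0], [0, 0, 0]], [-0.43, [0, 0, 0], [0, 0, 0]], [-0.43, [0, 0, 0], [0, 0, 0]], [-0.43, [0, 0, 0], [0, 0, 0]]]'

```text
time_s: 46.65
eef_pos: [0.4731, 0.3142, 0.0713]
tcp_rot: [-1.569, -0.063, 0.054]
ft_force: [-0.7, -0.0, 5.7]
width: 0.718
```

```bash
python3 - <<'E'
from h import *
plan(.4734,.3133,.070,1.645)
E
```

```text
phi 1.645 tilt [0.0059 0.0012] turn_y 0.0 shift cm [ 0.02  0.13 -0.09] w 0.718 F [-0.7 -0.   5.7] t 46.6 j7 0.3 p [0.4731 0.3142 0.0713]
```

>>> step_arm --steps '[[-0.43, [0, -0.5, 0], [0, 0, 0]], [-0.43, [0, -1, 0], [0, 0, 0]], [-0.43, [0, -1.5, 0], [0, 0, 0]], [-0.43, [0, -1.5, 0], [0, 0, 0]], [-0.43, [0, -1.5, 0], [0, 0, 0]], [-0.43, [0, -1.5, 0], [0, 0, 0]], [-0.43, [0, -1.5, 0], [0, 0, 0]], [-0.43, [0, -1.5, 0], [0, 0, 0]], [-0.43, [0, -1, 0], [0, 0, 0]], [-0.43, [0, 0, 0], [0, 0, 0]], [-0.43, [0, 0, 0], [0, 0, 0]]]'

```text
time_s: 47.75
eef_pos: [0.4721, 0.3134, 0.1852]
tcp_rot: [-1.57, -0.062, 0.055]
ft_force: [0.1, 0.1, -2.6]
width: 0.714
```

```bash
python3 - <<'E'
from h import *
import pickle
plan(.40,.04,.20,1.95)
d=grab("wrist"); save(d,"w17.png"); pickle.dump(d,open("w17.pkl","wb"))
# ring from earlier views: dark blobs w3 (world plane z .006 ring; eyes top .018)
for n,cam in(("w3","wrist"),("w14","wrist"),("top0","top")):
    D=pickle.load(open(n+".pkl","rb")); i=cv2.GaussianBlur(D["img"],(3,3),0).astype(int)
    k=((i.max(2)<105)&(i.max(2)-i.min(2)<16)).astype(np.uint8)
    cs,_=cv2.findContours(k,cv2.RETR_EXTERNAL,cv2.CHAIN_APPROX_NONE)
    for c in cs:
        if cv2.contourArea(c)<40: continue
        m=c[:,0].mean(0); q=onplane(cam,D,*m,.01)
        if np.hypot(q[0]-.43,q[1]-.04)<.06: print(n,m.round(1),q.round(4),cv2.contourArea(c))
E
```

```text
phi 1.645 tilt [ 0.0044 -0.    ] turn_y -0.305 shift cm [ -9.21  -1.51 -26.73] w 0.714 F [ 0.1  0.1 -2.6] t 47.8 j7 0.44 p [0.4721 0.3134 0.1852]
w3 [358.  25.] [0.4373 0.0417 0.01  ] 1047.0
w14 [165.8 131.9] [0.4398 0.0437 0.01  ] 2176.0
top0 [280.3 264.9] [0.431  0.0394 0.01  ] 363.0
```

```bash
python3 - <<'E'
from h import *
import pickle
D=pickle.load(open("w3.pkl","rb"))
a=onplane("wrist",D,361.7,50.4,.018);b=onplane("wrist",D,382.2,41.5,.018)
print(a,b,np.linalg.norm(a-b),np.arctan2(*(b-a)[1::-1]))
f=np.arctan2(*(b-a)[1::-1]); m=(a+b)/2; print("ring centre", m[:2]-.036*np.array([np.sin(f),-np.cos(f)]))
plan(.495,.065,.20,f)
E
```

```text
[0.46974668 0.04267437 0.018     ] [0.4594534  0.06641639 0.018     ] 0.025877309755638116 1.9798837948575614
ring centre [0.43157061 0.04022558]
phi 1.645 tilt [ 0.0036 -0.0005] turn_y -0.335 shift cm [  0.47  -1.51 -24.92] w 0.717 F [-0.5 -0.6 -2.5] t 47.8 j7 0.44 p [0.4719 0.3132 0.1847]
```

>>> step_arm --steps '[[-0.43, [0.2, -0.1, -2], [0, 0, 0.004]], [-0.43, [0.2, -0.1, -2], [0, 0, 0]], [-0.43, [0.2, -0.1, -2], [0, 0, 0]], [-0.43, [0.2, -0.1, -2], [0, 0, 0]], [-0.43, [0.2, -0.1, -2], [0, 0, 0]], [-0.43, [0.3, -0.1, -2], [0, 0, 0]], [-0.43, [0.3, -0.1, -2], [0, 0, 0]], [-0.43, [0.3, -0.2, -2], [0, 0, 0]], [-0.43, [0.3, -0.2, -2], [0, 0, 0]], [-0.43, [0.3, -0.2, -2], [0, 0, 0]], [-0.43, [0.3, -0.2, -2], [0, 0, 0]], [-0.43, [0.3, -0.1, -1.9], [0, 0, 0]], [-0.43, [0, 0, 0], [0, -0.112, 0]], [-0.43, [0, 0, 0], [0, -0.112, 0]], [-0.43, [0, 0, 0], [0, -0.111, 0]], [-0.43, [0, 0, 0], [0, 0, 0]], [-0.43, [0, 0, 0], [0, 0, 0]]]'

```text
time_s: 49.5
eef_pos: [0.5205, 0.0775, 0.2007]
tcp_rot: [-1.547, -0.319, 0.32]
ft_force: [-0.2, 0.2, -2.2]
width: 0.712
```

```bash
python3 - <<'E'
from h import *
import pickle
plan(.52,.078,.20,1.98)
d=grab("wrist"); save(d,"w18.png"); pickle.dump(d,open("w18.pkl","wb"))
print("pred eyes",proj("wrist",d,(.4697,.0427,.018)),proj("wrist",d,(.4595,.0664,.018)),"ring ctr",proj("wrist",d,(.4316,.0402,.003)))
i=cv2.GaussianBlur(d["img"],(3,3),0).astype(int)
k=((i.max(2)<105)&(i.max(2)-i.min(2)<16)).astype(np.uint8)
cs,h=cv2.findContours(k,cv2.RETR_CCOMP,cv2.CHAIN_APPROX_NONE)
for c,hh in zip(cs,h[0]):
    a=cv2.contourArea(c); m=c[:,0].mean(0)
    if a>25 and 200<m[0]<440 and m[1]<260: print("hole" if hh[3]>=0 else "outer",m.round(1),a,cv2.boundingRect(c),onplane("wrist",d,*m,.018).round(4))
E
```

```text
phi 1.978 tilt [-0.0008  0.0002] turn_y -0.002 shift cm [-0.02  0.07  0.06] w 0.712 F [-0.2  0.2 -2.2] t 49.5 j7 1.13 p [0.5205 0.0775 0.2007]
pred eyes (np.float64(310.7785477922931), np.float64(121.34859933201001)) (np.float64(335.59206276137843), np.float64(121.37363191549895)) ring ctr (np.float64(322.99933898797485), np.float64(88.32698655624706))
outer [200.9 223.4] 28.5 (193, 220, 15, 11) [ 0.6259 -0.0326  0.018 ]
outer [356.6 217.8] 315.5 (326, 212, 62, 10) [0.5468 0.1306 0.018 ]
hole [219.2 224.5] 26.0 (217, 220, 6, 10) [ 0.6175 -0.0109  0.018 ]
outer [236.7 203.1] 871.5 (153, 168, 169, 54) [5.843e-01 5.000e-04 1.800e-02]
outer [234.5 151.7] 1923.0 (145, 108, 191, 94) [ 0.5307 -0.0213  0.018 ]
hole [213.6 146.7] 32.0 (210, 143, 9, 8) [ 0.5345 -0.0458  0.018 ]
outer [312.2 109.6] 41.0 (308, 106, 10, 8) [0.4577 0.0393 0.018 ]
```

```bash
python3 - <<'E'
from h import *
import pickle
d=pickle.load(open("w18.pkl","rb"))
g=cv2.cvtColor(d["img"],cv2.COLOR_RGB2GRAY)[40:150,280:365]
G=cv2.resize(g,None,fx=4,fy=4,interpolation=cv2.INTER_CUBIC)
for T in (40,46,52,58,64,70,76,82,90):
    cs,h=cv2.findContours((G<T).astype(np.uint8),cv2.RETR_CCOMP,cv2.CHAIN_APPROX_NONE)
    out=[]
    for c,hh in zip(cs,h[0]):
        a=cv2.contourArea(c)/16
        if hh[3]>=0 and a>25:
            M=cv2.moments(c);u=280+M["m10"]/M["m00"]/4-.37;v=40+M["m01"]/M["m00"]/4-.37
            out.append((round(u,1),round(v,1),round(a),onplane("wrist",d,u,v,.009 if a<300 else .003)[:2].round(4).tolist()))
    print(T,out)
for v in range(104,140,2): print(v,g[v-40,14:72:2].tolist())
E
```

```text
Traceback (most recent call last):
TypeError: 'NoneType' object is not subscriptable
```

```bash
python3 - <<'E'
from h import *
import pickle
d=pickle.load(open("w18.pkl","rb"))
g=cv2.cvtColor(d["img"],cv2.COLOR_RGB2GRAY)[40:150,280:365]
G=cv2.resize(g,None,fx=4,fy=4,interpolation=cv2.INTER_CUBIC)
for T in range(50,110,6):
    cs,h=cv2.findContours((G<T).astype(np.uint8),cv2.RETR_CCOMP,cv2.CHAIN_APPROX_NONE)
    out=[]
    for c,hh in zip(cs,h[0] if h is not None else []):
        a=cv2.contourArea(c)/16
        if hh[3]>=0 and a>25:
            M=cv2.moments(c);u=280+M["m10"]/M["m00"]/4-.37;v=40+M["m01"]/M["m00"]/4-.37
            out.append((round(u,1),round(v,1),round(a),onplane("wrist",d,u,v,.009 if a<300 else .003)[:2].round(4).tolist()))
    print(T,out)
for v in range(100,136,2): print(v,g[v-40,14:72:2].tolist())
E
```

```text
50 []
56 []
62 []
68 []
74 []
80 []
86 []
92 []
98 []
104 [(335.6, 119.2, 143, [0.4574, 0.066]), (312.1, 119.0, 150, [0.4671, 0.0428])]
100 [218, 213, 210, 211, 208, 151, 100, 105, 116, 110, 100, 103, 159, 212, 210, 210, 212, 211, 139, 102, 109, 114, 118, 117, 103, 133, 211, 212, 213]
102 [215, 217, 213, 211, 202, 166, 145, 108, 106, 104, 109, 103, 167, 211, 210, 212, 212, 134, 120, 106, 111, 120, 110, 107, 109, 201, 211, 212, 207]
104 [211, 214, 212, 210, 207, 208, 181, 114, 104, 116, 105, 101, 193, 220, 214, 210, 214, 213, 156, 104, 109, 109, 120, 118, 179, 216, 209, 207, 207]
106 [214, 210, 211, 211, 208, 210, 125, 108, 99, 97, 116, 148, 222, 218, 210, 207, 152, 204, 206, 118, 101, 112, 100, 107, 211, 214, 208, 210, 213]
108 [213, 158, 183, 145, 130, 149, 124, 97, 75, 78, 73, 129, 217, 215, 151, 128, 127, 125, 140, 123, 107, 103, 102, 103, 213, 212, 214, 209, 209]
110 [208, 131, 128, 129, 131, 126, 127, 97, 82, 81, 91, 102, 138, 208, 131, 125, 129, 207, 141, 101, 103, 80, 82, 93, 211, 212, 214, 211, 211]
112 [214, 126, 127, 128, 118, 109, 105, 101, 99, 98, 92, 104, 97, 174, 125, 1
[... 984 characters left out ...]
5, 91, 97, 108, 96, 92, 96, 103, 180, 213, 146, 103, 100, 97, 97, 107, 104, 90, 93, 149, 209, 208, 209]
128 [213, 212, 218, 212, 159, 160, 103, 95, 111, 125, 158, 180, 187, 209, 214, 212, 212, 196, 178, 162, 141, 112, 98, 98, 101, 193, 212, 214, 209]
130 [213, 217, 218, 212, 214, 212, 173, 188, 215, 217, 214, 213, 210, 209, 214, 214, 213, 215, 211, 212, 213, 214, 210, 143, 132, 212, 215, 218, 215]
132 [211, 210, 212, 214, 214, 212, 215, 211, 216, 217, 215, 215, 213, 217, 218, 214, 212, 212, 209, 213, 212, 215, 216, 207, 206, 201, 210, 216, 216]
134 [208, 211, 211, 212, 209, 210, 216, 216, 215, 211, 210, 214, 215, 216, 215, 216, 209, 216, 214, 211, 214, 213, 216, 203, 209, 210, 213, 216, 216]
```

```bash
python3 - <<'E'
from h import *
plan(.4628,.0545,.105,1.97)
E
```

```text
phi 1.978 tilt [-0.0004  0.0001] turn_y 0.008 shift cm [-6.21  9.59  0.17] w 0.716 F [-0.4 -1.  -1.7] t 49.5 j7 1.13 p [0.5206 0.0776 0.2008]
```

>>> step_arm --steps '[[-0.44, [-2, 1, 0.05], [0, 0.008, 0]], [-0.44, [-2, 1.6, 0.05], [0, 0, 0]], [-0.44, [-2, 2, 0.05], [0, 0, 0]], [-0.44, [-0.2, 2, 0], [0, 0, 0]], [-0.44, [0, 1.5, 0], [0, 0, 0]], [-0.44, [0, 1.5, 0], [0, 0, 0]], [-0.44, [0, 0, 0], [0, 0, 0]], [-0.44, [0, 0, 0], [0, 0, 0]]]'

```text
time_s: 50.35
eef_pos: [0.4633, 0.0549, 0.1054]
tcp_rot: [-1.548, -0.315, 0.314]
ft_force: [-0.4, 0.4, -1.4]
width: 0.721
```

```bash
python3 - <<'E'
from h import *
import pickle
plan(.4628,.0545,.083,1.97)
d=grab("wrist"); pickle.dump(d,open("w19.pkl","wb")); save(d,"w19.png")
s=grab("scene"); pickle.dump(s,open("s19.pkl","wb")); save(s,"s19.png")
w=pickle.load(open("w18.pkl","rb"))
z=.105-.0633
f=1.97;p=ctrl.get_obs()["eef_pos"];ez=np.array([np.cos(f),np.sin(f)])
for q,n in ((.0145,"tipL"),(-.0145,"tipR")):
    P=[*(p[:2]+q*ez),p[2]-.0633]; E=[*(np.array([.4628,.0545])+np.sign(q)*.013*ez),.018]
    print(n,"scene tip",np.round(proj("scene",s,P),1),"eye",np.round(proj("scene",s,E),1),"wrist tip",np.round(proj("wrist",d,P),1),"eye",np.round(proj("wrist",d,E),1))
# mosaic
cv2.imwrite("pics/m20.png",np.vstack([
 np.hstack([cv2.resize(s["img"][135:205,340:425,::-1],(400,330),interpolation=cv2.INTER_CUBIC),cv2.resize(w["img"][60:140,285:360,::-1],(310,330),interpolation=cv2.INTER_CUBIC)]),
 cv2.resize(d["img"][115:255,240:411,::-1][:, :170],(320,264),interpolation=cv2.INTER_CUBIC) if 0 else cv2.resize(d["img"][110:270,110:530,::-1],(710,270),interpolation=cv2.INTER_CUBIC)]))
E
```

```text
phi 1.972 tilt [0.0003 0.0001] turn_y 0.002 shift cm [-0.06  2.24 -0.02] w 0.721 F [-0.4  0.4 -1.4] t 50.4 j7 0.93 p [0.4633 0.0549 0.1054]
tipL scene tip [388.9 187.1] eye [387.  192.1] wrist tip [343.3 213.5] eye [339.2 202.1]
tipR scene tip [377.7 187.6] eye [377.1 192.6] wrist tip [301.8 213.4] eye [305.5 202. ]
```

View pics/m20.png

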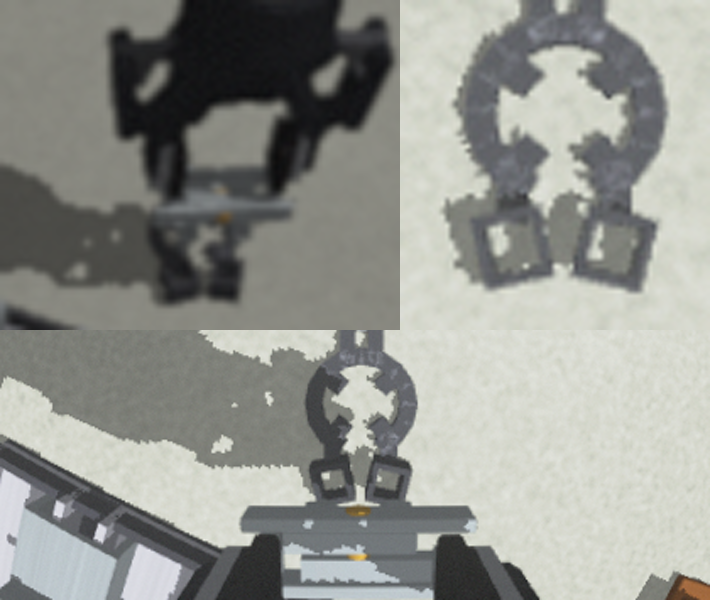

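>>> step_arm --steps '[[-0.44, [-0.15, 1, 0.1], [0, 0, 0]], [-0.44, [0, 1, 0], [0, 0, 0]], [-0.44, [0, 0.4, 0], [0, 0, 0]], [-0.44, [0, 0.3, 0], [0, 0, 0]], [-0.44, [0, 0, 0], [0, 0, 0]]]'

```text
time_s: 50.95
eef_pos: [0.4612, 0.0551, 0.0778]
tcp_rot: [-1.548, -0.315, 0.315]
ft_force: [-0.2, 0.2, -1.7]
width: 0.72
```

```bash
python3 - <<'E'
from h import *
plan(.4628,.0545,.068,1.97); print(np.round(ctrl.get_obs()["ft_torque"],3))
E
```

```text
phi 1.972 tilt [-0.0004  0.0001] turn_y 0.002 shift cm [ 0.12  0.98 -0.11] w 0.72 F [-0.2  0.2 -1.7] t 51.0 j7 0.87 p [0.4612 0.0551 0.0778]
[0.004 0.006 0.   ]
```

>>> step_arm --steps '[[-0.44, [0, 0.3, 0], [0, 0, 0]], [-0.44, [0, 0.3, 0], [0, 0, 0]], [-0.44, [0, 0.3, 0], [0, 0, 0]], [-0.44, [0, 0, 0], [0, 0, 0]], [-0.44, [0, 0, 0], [0, 0, 0]]]'

```text
time_s: 51.45
eef_pos: [0.4615, 0.055, 0.0692]
tcp_rot: [-1.548, -0.315, 0.315]
ft_force: [-0.2, -0.4, -2.2]
width: 0.721
```

```bash
python3 - <<'E'
from h import *
import pickle
plan(.4628,.0545,.068,1.97); print(np.round(ctrl.get_obs()["ft_torque"],3))
d=grab("wrist"); pickle.dump(d,open("w21.pkl","wb"))
def ringc(d,u0,v0,u1,v1,zs):
    g=cv2.cvtColor(d["img"],cv2.COLOR_RGB2GRAY)[v0:v1,u0:u1]; G=cv2.resize(g,None,fx=3,fy=3,interpolation=cv2.INTER_CUBIC)
    for r in range(0,G.shape[0],15): print(v0+r//3,"".join("#" if x<95 else "+" if x<140 else "." for x in G[r,::6]))
ringc(d,270,100,380,225,.003)
E
```

```text
phi 1.972 tilt [0.0003 0.0001] turn_y 0.002 shift cm [ 0.1   0.12 -0.1 ] w 0.721 F [-0.2 -0.4 -2.2] t 51.5 j7 0.84 p [0.4615 0.055  0.0692]
[-0.041  0.041  0.021]
100 .................+++#++.........+++....................
105 ..................+++++.........+++....................
110 ...................+++++......+++++....................
115 ..................+++++++....+++++.....................
120 ...................++++++..++++++++....................
125 ..................++++++++++++++++.....................
130 ...............++++++++++++++++++++++..................
135 ..........++++#++++++++++++++#++++++++++...............
140 ++.......++#########+............+++++++++.............
145 ++++++..++############+......+.+##++++++++++...........
150 ++++++++#############+++++++...+++++++++++++#..........
155 ++++++++######+++##+++++++++++....+++..+++++++.........
160 ++++++++######++++++++++++++++........++#+++++.........
165 ++++++++######+++++++++++++++.........++#+++++.........
170 ++++++.+#+####++++++++++++++++..+....++#++++++.........
175 +++++++++#######+######++++++++##+++++#++++++..........
180 ++++++++++##############++++++########++++++...........
185 +++++++++++###########++++++++++#######+++.............
190 +++++++++++++########++++++++..+#+++++++...............
195 ++.+++++++++++######+++++++++++.++++++#................
200 +++++++++++++##########++++++++########++..............
205 +++++++++##############+++++++#############+...........
210 +++++++++#########++####+++++####++#####++##...........
215 ++++++++++++++++#++++#+#######+++++++++++++++++++++++++
220 ++++++++++++++++++++++++++..+++++++++++++++++++++++++++
```

>>> step_arm --steps '[[-0.3, [0, -0.08, 0], [0, 0, 0]], [-0.15, [0, -0.09, 0], [0, 0, 0]], [0.0, [0, -0.09, 0], [0, 0, 0]], [0.1, [0, -0.08, 0], [0, 0, 0]], [0.1, [0, 0, 0], [0, 0, 0]]]'

```text
time_s: 52.0
eef_pos: [0.4615, 0.055, 0.0727]
tcp_rot: [-1.548, -0.315, 0.314]
ft_force: [0.1, 0.5, -1.6]
width: 0.451
```

```bash
python3 - <<'E'
from h import *
plan(.4628,.0545,.068,1.97); print(np.round(ctrl.get_obs()["ft_torque"],3))
E
```

```text
phi 1.972 tilt [0.0006 0.0001] turn_y 0.002 shift cm [ 0.1   0.47 -0.09] w 0.451 F [ 0.1  0.5 -1.6] t 52.0 j7 0.85 p [0.4615 0.055  0.0727]
[0.02  0.035 0.002]
```

>>> step_arm --steps '[[0.2, [0, -0.05, 0], [0, 0, 0]], [0.3, [0, -0.05, 0], [0, 0, 0]], [0.4, [0, -0.04, 0], [0, 0, 0]], [0.5, [0, -0.02, 0], [0, 0, 0]], [0.6, [0, 0, 0], [0, 0, 0]], [0.6, [0, 0, 0], [0, 0, 0]]]'

```text
time_s: 52.6
eef_pos: [0.4616, 0.055, 0.0742]
tcp_rot: [-1.548, -0.315, 0.314]
ft_force: [1.4, 0.2, -1.1]
width: 0.272
```

```bash
python3 - <<'E'
from h import *
import pickle
plan(.4628,.0545,.068,1.97); print(np.round(ctrl.get_obs()["ft_torque"],3))
d=grab("wrist"); pickle.dump(d,open("w22.pkl","wb"))
g=cv2.cvtColor(d["img"],cv2.COLOR_RGB2GRAY)[100:225,260:390]; G=cv2.resize(g,None,fx=3,fy=3,interpolation=cv2.INTER_CUBIC)
for r in range(0,G.shape[0],12): print(100+r//3,"".join("#" if x<95 else "+" if x<140 else "." for x in G[r,::6]))
E
```

```text
phi 1.972 tilt [0.0006 0.0002] turn_y 0.002 shift cm [ 0.09  0.62 -0.1 ] w 0.272 F [ 1.4  0.2 -1.1] t 52.6 j7 0.86 p [0.4616 0.055  0.0742]
[ 0.056  0.018 -0.041]
100 .................................................................
104 .........................+++#+....++#+...........................
108 .......................+++##........++#..........................
112 ......................+++++..........++..........................
116 .......................+++++........++++.........................
120 ......................+++++++.....++++++.........................
124 .....................+++++++......++++++.........................
128 ....................++++++++......++++++#........................
132 ................+++++++++++++....+++++++++.......................
136 ..............+++++++++++++++...+++++++++++++++..................
140 ++.........+++++#######++++++.....+++++++++++++++................
144 ++.......+++##########+..................++++++++++..............
148 ++++++++++############+.................++#++++++++++............
152 +++++++++##############
[... 602 characters left out ...]

188 +++++++++#########+++++++++++++++++++++++++++#+.++++++...........
192 ++++++++++########+++++++..+..+.....+++++++++#####++.............
196 ++++++++++######++++++++..............+++++++++#####+............
200 +++++#############++++++................+++++############........
204 ++++##############++++++++++++.++.+++++++++++#############.......
208 ++++##############+++++++++++++++++++++++++++##############......
212 +++++++++++++++++#++++++++++#######++++++++++++++++++++++++++++..
216 +++++++++++++++++#+++++++++++++++++++++++++++++++++++++++++++++#.
220 +++++++++++++++++++++++++++++++++++++++++++++++..................
224 +++++++++++++++++++++++++++++++++++++++++++++++..................
```

>>> step_arm --steps '[[0.6, [0, -0.3, 0], [0, 0, 0]], [0.6, [0, -0.5, 0], [0, 0, 0]], [0.6, [0, -0.8, 0], [0, 0, 0]], [0.6, [0, -1, 0], [0, 0, 0]], [0.6, [0, -1, 0], [0, 0, 0]], [0.6, [0, -1, 0], [0, 0, 0]], [0.6, [0, -1.5, 0], [0, 0, 0]], [0.6, [0, -1.5, 0], [0, 0, 0]], [0.6, [0, -1.5, 0], [0, 0, 0]], [0.6, [0, -1, 0], [0, 0, 0]], [0.6, [0, 0, 0], [0, 0, 0]], [0.6, [0, 0, 0], [0, 0, 0]]]'

```text
time_s: 53.85
eef_pos: [0.4613, 0.0547, 0.1752]
tcp_rot: [-1.548, -0.315, 0.314]
ft_force: [0.4, -0.9, -1.8]
width: 0.272
```

```bash
python3 - <<'E'
from h import *
import pickle
plan(.640,-.0086,.20,1.97)
d=grab("wrist"); pickle.dump(d,open("w23.pkl","wb")); save(d,"w23.png")
g=cv2.cvtColor(d["img"],cv2.COLOR_RGB2GRAY)[90:225,260:390]; G=cv2.resize(g,None,fx=3,fy=3,interpolation=cv2.INTER_CUBIC)
for r in range(0,G.shape[0],9): print(90+r//3,"".join("#" if x<80 else "+" if x<125 else "-" if x<160 else "." for x in G[r,::6]))
E
```

```text
phi 1.972 tilt [ 0.0005 -0.0003] turn_y 0.002 shift cm [ 13.98  -2.47 -12.81] w 0.272 F [ 0.4 -0.9 -1.8] t 53.9 j7 1.07 p [0.4613 0.0547 0.1752]
90 ...-------+---...................................................
93 ....+---------+..................................................
96 ...------------..................................................
99 ..-----...----+..................................................
102 ..-----....----..................................................
105 --------..------..........+++-....----...........................
108 ------+...---------......+++........+++..........................
111 ----++--.+-----------+...++-........-++..........................
114 ---.............-+-----.-++-........-++..........................
117 --+...........-+--+++---++++........+++-.........................
120 --+............-+------++++++.....-+++++.........................
123 --+..................--+++++-......+++++.........................
126 ---..................--+++++.......-++++-........................
129 ---..................+++++++........+++++....
[... 1490 characters left out ...]

195 ..........+#####-.............................+####+-............
198 ..........#####+...............................+####+............
201 .....+############...........................+########+++-.......
204 ....+#############...........................#############-......
207 ....##############...........................#############+......
210 ...+++++++++..+###...........................#+#++++++++++++.....
213 +++++++++++++++++++++++++++++++++++++++++++++++++++++++++++++++-.
216 ++++++++++++++++++++++++++++++++++++++++++++++++++++++++++++++++.
219 +++++++++++++++++++++++++++++++++++++++++++++++-.................
222 +++++++++++++++++++++++++++++++++++++++++++++++..................
```

>>> step_arm --steps '[[0.6, [1, -1, -0.8], [0, 0, 0]], [0.6, [1, -1, -0.9], [0, 0, 0]], [0.6, [1, -0.5, -0.9], [0, 0, 0]], [0.6, [1, 0, -0.9], [0, 0, 0]], [0.6, [1, 0, -0.9], [0, 0, 0]], [0.6, [1, 0, -0.9], [0, 0, 0]], [0.6, [1, 0, -0.9], [0, 0, 0]], [0.6, [1, 0, -0.9], [0, 0, 0]], [0.6, [1, 0, -0.9], [0, 0, 0]], [0.6, [1, 0, -0.9], [0, 0, 0]], [0.6, [1, 0, -0.9], [0, 0, 0]], [0.6, [1, 0, -1], [0, 0, 0]], [0.6, [1, 0, -1], [0, 0, 0]], [0.6, [0.9, 0, -1], [0, 0, 0]], [0.6, [0, 0.5, 0], [0, 0, 0]], [0.6, [0, 0, 0], [0, 0, 0]], [0.6, [0, 0, 0], [0, 0, 0]]]'

```text
time_s: 55.6
eef_pos: [0.6382, -0.0079, 0.1945]
tcp_rot: [-1.547, -0.315, 0.317]
ft_force: [0.1, 0.1, -1.9]
width: 0.28
```

```bash
python3 - <<'E'
from h import *
import pickle
plan(.639,-.0089,.175,None)
d=grab("wrist"); pickle.dump(d,open("w24.pkl","wb")); save(d,"w24.png")
print("pred spindle top",proj("wrist",d,(.610,-.0212,.086)),"r",[proj("wrist",d,(.610+a,-.0212+b,.086)) for a,b in((.011,0),(0,.011))])
g=cv2.cvtColor(d["img"],cv2.COLOR_RGB2GRAY)[130:212,262:386]; G=cv2.resize(g,None,fx=3,fy=3,interpolation=cv2.INTER_CUBIC)
C="@%#*+=-:. "
for r in range(0,G.shape[0],6): print(130+r//3,"".join(C[min(9,x//24)] for x in G[r,::4]))
E
```

```text
phi 1.973 tilt [-0.0017  0.0002] turn_y 0 shift cm [ 0.04  1.95 -0.12] w 0.28 F [ 0.1  0.1 -1.9] t 55.6 j7 1.36 p [ 0.6382 -0.0079  0.1945]
pred spindle top (np.float64(321.0056258552829), np.float64(159.21962241191923)) r [(np.float64(315.77609885815855), np.float64(171.3850775779361)), (np.float64(333.35636701359726), np.float64(164.42914428568906))]
130 ++=++++=+-::............:++++==+**+++++***#########**++++*+-.......:+*=:.....................
132 +=++++=+=..............:=++++=+*********+=++*#######*+*+*+*-.........::......................
134 ==+++=++==:...........:=+++++++++++++++++++++::+*****+++++++-:...............................
136 ==+++++++-............:+++*****+++++++++**+++=:..*+++++++++++*+=:...........:................
138 ++++++++-.....:......:+*#######**++++++***++++:..***+++++++++*++*++=-........................
140 ++++++++-.-==:+=--===*##########*++++++++**+++++=**+++++++==++*+**+*++-..........:...........
142 ++=++++++++++++++++*############*++++++****++++++***++++++=++++++**++++=:............:.......
144 +++++++++++++++++*#############*++********+++++++******
[... 2571 characters left out ...]
...............
198 .:...::..::  -########- .  .             .:====-::.....:-=+**++=::..=*#######-.............. 
200 .:...:::::..:+#######+: ..  .            .========-:......:-=+***++:-*#######+:............  
202 .....:+##################: .            .-========+*+:.......::-+*###########*======-......  
204 ...:+###################%:           .  :+=======+++:   ::::.....-###################=:...   
206 ..:-*###################%:   .      .  .========+++-   :+##*+:...-##################**=:.    
208 .::-*#*##**#*#*++++**###%:            .=========++=.  .+######*=-=%#########*********++-     
210 =-=+***********=:..:+*##%:............-====+++++**....+#########**##**=:::-+*********+++-...
```

>>> step_arm --steps '[[0.6, [0.12, 1, -0.17], [0, 0, 0]], [0.6, [0, 1, 0], [0, 0, 0]], [0.6, [0, 0.9, 0], [0, 0, 0]], [0.6, [0, 0, 0], [0, 0, 0]], [0.6, [0, 0, 0], [0, 0, 0]]]'

```text
time_s: 56.15
eef_pos: [0.641, -0.0095, 0.1659]
tcp_rot: [-1.547, -0.315, 0.315]
ft_force: [0.5, 0.0, -1.5]
width: 0.272
```

```bash
python3 - <<'E'
from h import *
import pickle
plan(.639,-.0089,.1397,None)
d=grab("wrist"); pickle.dump(d,open("w25.pkl","wb")); save(d,"w25.png")
print("pred spindle top",proj("wrist",d,(.610,-.0212,.086)))
g=cv2.cvtColor(d["img"],cv2.COLOR_RGB2GRAY)[130:204,262:386]; G=cv2.resize(g,None,fx=3,fy=3,interpolation=cv2.INTER_CUBIC)
C="@%#*+=-:. "
for r in range(0,G.shape[0],6): print(130+r//3,"".join(C[min(9,x//24)] for x in G[r,::4]))
E
```

```text
phi 1.972 tilt [-0.0003  0.0003] turn_y 0 shift cm [-0.16  2.62  0.13] w 0.272 F [ 0.5  0.  -1.5] t 56.1 j7 1.34 p [ 0.641  -0.0095  0.1659]
pred spindle top (np.float64(324.51839539917506), np.float64(162.01225421810312))
130 ==++==++++++++===++++++++++===+=+**+*++**=++*######*++*++++....:.........:==.................
132 ++++=++++++++=++=:::...-++++=+++*+*++++*+++=+++**##*+++++++=:................................
134 ++++=++=++++++++==:....=+++==++**++**+**++++=++++****++++++++=::.............................
136 ++++++=+++++++++++:...=++++++**+++**+++++*+++++==*+++++++++=+**++-...........................
138 ++++++++++++=++++++-..++**####**+++*+*++**++++++=+*++++++===+++*+**=-........................
140 ++++++++++++++++===::+##########**+++**+***++++++*+*+++++++=++**+++*++=::....................
142 =+++++++++++++++-..=*##########*+++++++*+**+++++++*+++++++++++*++*++++***=...................
144 +++++++++++++++++=+###########*++++**+*+*++++++++++**++++++++*++*++++++++**+-................
146 ++++++++++++++++*##############*+++*******++++===++++++++++***+*++++*+*++++++:...........
[... 2048 characters left out ...]
..............
190 ++++++++==..:=###########=.:=++++++++++********############+:....-*####**++++=:..............
192 +-=++=-+=:..:.=###########-. .:=+==+++-+++********####**##*=....:#######*++*=................
194 :..::..::..:..+########*=.     ....:::.:::==++***********#+=:....-+######*++=:...............
196 ......:...::.:*#######*:            .......:+++++********-=-.......=*######**:...............
198 ..........:: -########-                 ...:-=++++++****+-:.........=########-...............
200 ......:.::: .=#######*: .                 ....=++++++++***++=.......-*#######=...............
202 .:...:+******#########***.                  :==+++++++++++****+=::==+*#######*====--:........
```

>>> step_arm --steps '[[0.6, [-0.05, 0.4, 0.05], [0, 0, 0]], [0.6, [0, 0.4, 0], [0, 0, 0]], [0.6, [0, 0.4, 0], [0, 0, 0]], [0.6, [0, 0, 0], [0, 0, 0]]]'

```text
time_s: 56.6
eef_pos: [0.6399, -0.0094, 0.1535]
tcp_rot: [-1.547, -0.314, 0.316]
ft_force: [-0.8, 1.0, -1.7]
width: 0.275
```

```bash
python3 - <<'E'
from h import *
plan(.639,-.0089,.1397,None); print(np.round(ctrl.get_obs()["ft_torque"],3))
E
```

```text
phi 1.972 tilt [-0.0011  0.    ] turn_y 0 shift cm [-0.06  1.38  0.08] w 0.275 F [-0.8  1.  -1.7] t 56.6 j7 1.33 p [ 0.6399 -0.0094  0.1535]
[0.148 0.271 0.017]
```

>>> step_arm --steps '[[0.6, [0, 0.3, 0], [0, 0, 0]], [0.6, [0, 0.3, 0], [0, 0, 0]], [0.6, [0, 0, 0], [0, 0, 0]]]'

```text
time_s: 56.9
eef_pos: [0.6405, -0.0095, 0.1478]
tcp_rot: [-1.548, -0.315, 0.315]
ft_force: [0.4, 0.6, -1.6]
width: 0.277
```

```bash
python3 - <<'E'
from h import *
import pickle
plan(.639,-.0089,.1397,None); print(np.round(ctrl.get_obs()["ft_torque"],3))
d=grab("wrist"); pickle.dump(d,open("w26.pkl","wb"));save(d,"w26.png")
g=cv2.cvtColor(d["img"],cv2.COLOR_RGB2GRAY)[130:204,262:386]; G=cv2.resize(g,None,fx=3,fy=3,interpolation=cv2.INTER_CUBIC)
C="@%#*+=-:. "
for r in range(0,G.shape[0],9): print(130+r//3,"".join(C[min(9,x//24)] for x in G[r,::4]))
E
```

```text
phi 1.972 tilt [ 0.0002 -0.0001] turn_y 0 shift cm [-0.11  0.81  0.11] w 0.277 F [ 0.4  0.6 -1.6] t 56.9 j7 1.33 p [ 0.6405 -0.0095  0.1478]
[ 0.003 -0.015  0.045]
130 .....=++===+==++++=++++++======+**++++++*++*++***##**+*++++-..-..........:+**+:..............
133 ....::==++=+=++++++++++++++==++**+*+*++*++++++*##****+++++++-...............:................
136 --+++==+++=+=+++++=++++==++******+++++++**=.:-=++++++++++++++*+=-:...........................
139 ++++++++++++++=++++++**#########*+++++*++*++++===+**++++++++++++++++=-:......................
142 ++++++++++=+++++=++*###########*+++++******+++++++++++++++++++++++++++++:....................
145 +++++++++++++++++*##############***+*******++++++**+=**=++***++++++++++++**=:................
148 ++++++++++++++*###############*+=+++++++++++++++=+==+==+++++++*++++++++++++++*+:.............
151 +++++++++++++*#################*+++++++++++==============+++++**++++++++++++++-............::
154 ++++++++++++*#########*##########*++++++=-:::....::-----===++*++*+*++++++++++++:.............
157 +++++++++++*#########+*#######*+++++++-...........
[... 813 characters left out ...]
+=............
184 ++++++++++++#########################****+++++++++++***++#####*++++**+*++++*++*+.............
187 ++++++++++++*##############***++********************++=+##########**+++++++++++:.............
190 +++++++++++++**##########*+++*****+************###############*++*####***++++=:..............
193 ++++++++++++-:=##########*+++++==+******************##########+++*#####*+++*=................
196 +++++++++++= :########+:.:=++++===++++**********###**#######*++++++*########*:...............
199 ++++++++++- .=#######*:     ..:-=++++++++++********########*++++++++=*#######+...............
202 =:-+++*###%#############%.        .:=++++++++++*********##++++++++#**########*++====-........
```

>>> step_arm --steps '[[0.6, [0, 0.3, 0], [0, 0, 0]], [0.6, [0, 0.3, 0], [0, 0, 0]], [0.6, [0, 0.2, 0], [0, 0, 0]], [0.6, [0, 0, 0], [0, 0, 0]], [0.6, [0, 0, 0], [0, 0, 0]]]'

```text
time_s: 57.45
eef_pos: [0.6405, -0.0095, 0.1403]
tcp_rot: [-1.548, -0.315, 0.315]
ft_force: [0.2, -0.2, -1.6]
width: 0.276
```

```bash
python3 - <<'E'
from h import *
for _ in range(1): plan(.639,-.0089,.1397,None); print(np.round(ctrl.get_obs()["ft_torque"],3))
E
```

```text
phi 1.972 tilt [ 0.0004 -0.0001] turn_y 0 shift cm [-0.12  0.06  0.11] w 0.276 F [ 0.2 -0.2 -1.6] t 57.5 j7 1.32 p [ 0.6405 -0.0095  0.1403]
[-0.02  -0.032 -0.02 ]
```

>>> step_arm --steps '[[0.5, [0, 0.06, 0], [0, 0, 0]], [0.4, [0, 0.02, 0], [0, 0, 0]], [0.3, [0, 0.04, 0], [0, 0, 0]], [0.2, [0, 0.05, 0], [0, 0, 0]], [0.1, [0, 0.05, 0], [0, 0, 0]], [0.1, [0, 0, 0], [0, 0, 0]]]'

```text
time_s: 58.05
eef_pos: [0.6406, -0.0092, 0.1381]
tcp_rot: [-1.548, -0.316, 0.314]
ft_force: [0.8, 0.5, -0.5]
width: 0.45
```

```bash
python3 - <<'E'
from h import *
plan(.639,-.0089,.1397,None); print(np.round(ctrl.get_obs()["ft_torque"],3))
E
```

```text
phi 1.972 tilt [0.0007 0.0003] turn_y 0 shift cm [-0.14 -0.16  0.09] w 0.45 F [ 0.8  0.5 -0.5] t 58.0 j7 1.32 p [ 0.6406 -0.0092  0.1381]
[ 0.086 -0.035  0.021]
```

>>> step_arm --steps '[[0.0, [0, 0.06, 0], [0, 0, 0]], [-0.1, [0, 0.06, 0], [0, 0, 0]], [-0.2, [0, 0.06, 0], [0, 0, 0]], [-0.3, [0, 0.06, 0], [0, 0, 0]], [-0.38, [0, 0.06, 0], [0, 0, 0]], [-0.42, [0, 0.02, 0], [0, 0, 0]], [-0.42, [0, 0, 0], [0, 0, 0]]]'

```text
time_s: 58.75
eef_pos: [0.6404, -0.0095, 0.1348]
tcp_rot: [-1.548, -0.315, 0.315]
ft_force: [-0.4, 0.4, -2.3]
width: 0.713
```

```bash
python3 - <<'E'
from h import *
import pickle
plan(.639,-.0089,.1397,None); print(np.round(ctrl.get_obs()["ft_torque"],3))
d=grab("wrist"); pickle.dump(d,open("w27.pkl","wb"));save(d,"w27.png")
g=cv2.cvtColor(d["img"],cv2.COLOR_RGB2GRAY)[110:216,262:386]; G=cv2.resize(g,None,fx=3,fy=3,interpolation=cv2.INTER_CUBIC)
C="@%#*+=-:. "
for r in range(0,G.shape[0],9): print(110+r//3,"".join(C[min(9,x//24)] for x in G[r,::4]))
E
```

```text
phi 1.972 tilt [ 0.0001 -0.0001] turn_y 0 shift cm [-0.1  -0.49  0.11] w 0.713 F [-0.4  0.4 -2.3] t 58.8 j7 1.31 p [ 0.6404 -0.0095  0.1348]
[ 0.069 -0.078 -0.035]
110 .........................:+=+==::-=+++++=.............=+++-        .================+**+:....
113 .........................::==+==+==+++++*-...........-++++-       .===============++**+:.....
116 ..........................:=+++=====++++++=-.......-++++++-       -==============+*+*+:......
119 .........................:++=======+++++++*+-:-=++++++++++=.     -==============+***=:.......
122 ........................:+++=====++*++++++++=====:=+++++++=..  :-==============+**+=.........
125 ..................:..=:-=+======+*#*++++++****+==+=+++++++-......:-===========++*+:..........
128 .............=+====+++++++====+=+*#*++++*+**#####**+++++++-..........::======***+:...........
131 :=-.:.......-+++=+++=+=++++=+=+###*++++++++*++**++++++++*+-...............:-+**+:............
134 ++++++==-..-++=+++++++++++===+****++++++++++++++++++++++++=+=:.....:..........:..............
137 ++++++++=:...+=++++++++++==+*##**+++=++++++++*++*+
[... 1891 characters left out ...]
..............
197 --+=--=++++:     .:-+++++*#########*+***################****++****=..........................
200 ....:-+++=:           .-=*########*+********###############***+++*=..........................
203 .....:=+=.              .+###########*+++*********#########***##**=:.........................
206 ......:-.       ..:**#################++++++++*******##############*++-:.....................
209 .:...::.         :*###################*+++++++++++++*####################- ..................
212 .....:..        .+####************####*. .:=++++++++*###**************####-..................
215 +++++++++++++++=+**********************+==++******++******+**+**********+++++++++++++++++++++
```

>>> step_arm --steps '[[-0.42, [0, -0.3, 0], [0, 0, 0]], [-0.42, [0, -0.4, 0], [0, 0, 0]], [-0.42, [0, -0.5, 0], [0, 0, 0]], [-0.42, [0, -0.5, 0], [0, 0, 0]], [-0.42, [0, -0.8, 0], [0, 0, 0]], [-0.42, [0, -1, 0], [0, 0, 0]], [-0.42, [0, -1.5, 0], [0, 0, 0]], [-0.42, [0, -1.5, 0], [0, 0, 0]], [-0.42, [0, -1.5, 0], [0, 0, 0]], [-0.42, [0, 0, 0], [0, 0, 0]], [-0.42, [0, 0, 0], [0, 0, 0]]]'

```text
time_s: 59.9
eef_pos: [0.6406, -0.0095, 0.2154]
tcp_rot: [-1.548, -0.316, 0.314]
ft_force: [-0.3, 0.1, -1.8]
width: 0.706
```

```bash
python3 - <<'E'
from h import *
import pickle
plan(.4731,.3142,.21,1.645,rot_first=False)
d=grab("wrist"); pickle.dump(d,open("w28.pkl","wb"));save(d,"w28.png")
print(proj("wrist",d,(.610,-.0212,.071)))
g=cv2.cvtColor(d["img"],cv2.COLOR_RGB2GRAY)[90:216,262:386]; G=cv2.resize(g,None,fx=3,fy=3,interpolation=cv2.INTER_CUBIC)
C="@%#*+=-:. "
for r in range(0,G.shape[0],9): print(90+r//3,"".join(C[min(9,x//24)] for x in G[r,::4]))
E
```

```text
phi 1.972 tilt [ 0.0012 -0.0003] turn_y 0.327 shift cm [-2.78  0.51 36.34] w 0.706 F [-0.3  0.1 -1.8] t 59.9 j7 1.38 p [ 0.6406 -0.0095  0.2154]
(np.float64(323.7686124095409), np.float64(151.6130385906515))
90 ====::::::::......................................:.                  .=====   .=##***++++:..
93 =====-::::::::::.................................:.                   ==========:..+==+****#*
96 ====:..::..:::::::::::..........................::                   -==========+**-:...:-+*=
99 ===:..::..:.....:::::::::.:...:=-:-=-==---=--:.:.                  .-==========+**:..........
102 ==:..::..:........::.:::::::::-===++=+=+====+=-.                   :==========+*+:...........
105 -:..::...:......::......:=-::::::::===+****+-...:-=+++=.          -==========+*+:............
108 ++=-...::.......:............:::::::--+***-........-***. .     .============+*+..............
111 ++++++++:.....::..............:=+==:-++**+:........:+*+.      :============+*-...............
114 ++++++++==-:..:...........::.:..=++++++***+:......-+**+.     .============*+-................
117 ++++++++++
[... 2519 characters left out ...]
............  
195 ::::::.::::::... ....  ...=***-   .--=****-======*****=..-+++##*+++***==-.................   
198 ::::::::::::........ .....:+*##########***======+#**##########**=:..:-=+*+-::............    
201 ..=-:.::::=##+-.... .......+***********+=++======************#***+-......:-+**+=:......      
204 ...-=++=-=**####*-:. ......:=-::........=+======++=.  :*#*******#*+++=........:-=++=-.       
207 ........-+******#####++:  .... .  .....-=======++=   :*#########*++*-.     ........:=+:      
210 ............:=+*****######*-....  ....-=======++:. .-##########*+**:            .......      
213 ...........   . .:-+************+++-=+======+++.  .=###************+=.                      .
```

>>> step_arm --steps '[[-0.42, [-0.15, 0, 2], [0, 0, 0]], [-0.42, [-0.15, 0, 2], [0, 0, 0]], [-0.42, [-0.15, 0, 2], [0, 0, 0]], [-0.42, [-0.15, 0, 2], [0, 0, 0]], [-0.42, [-0.15, 0, 2], [0, 0, 0]], [-0.42, [-0.15, 0, 2], [0, 0, 0]], [-0.42, [-0.15, 0, 2], [0, 0, 0]], [-0.42, [-0.15, 0, 2], [0, 0, 0]], [-0.42, [-0.15, 0, 2], [0, 0, 0]], [-0.42, [-0.15, 0, 2], [0, 0, 0]], [-0.42, [-0.15, 0, 2], [0, 0, 0]], [-0.42, [-0.15, 0, 2], [0, 0, 0]], [-0.42, [-0.15, 0, 2], [0, 0, 0]], [-0.42, [-0.15, 0, 2], [0, 0, 0]], [-0.42, [-0.15, 0, 2], [0, 0, 0]], [-0.42, [-0.15, 0, 2], [0, 0, 0]], [-0.42, [-0.15, 0, 2], [0, 0, 0]], [-0.42, [-0.15, 0, 2.3], [0, 0, 0]]]'

```text
time_s: 61.75
eef_pos: [0.4733, 0.314, 0.2139]
tcp_rot: [-1.549, -0.314, 0.315]
ft_force: [0.3, 0.7, -1.7]
width: 0.711
```

>>> step_arm --steps '[[-0.42, [0, 0, 0], [0, 0.11, 0]], [-0.42, [0, 0, 0], [0, 0.11, 0]], [-0.42, [0, 0, 0], [0, 0.107, 0]], [-0.42, [0, 0, 0], [0, 0, 0]], [-0.42, [0, 0, 0], [0, 0, 0]]]'

```text
time_s: 62.25
eef_pos: [0.4735, 0.314, 0.2144]
tcp_rot: [-1.571, -0.06, 0.061]
ft_force: [-0.3, -0.1, -1.4]
width: 0.711
```

```bash
python3 - <<'E'
from h import *
plan(.4731,.3142,.0725,1.645)
E
```

```text
phi 1.648 tilt [-0.0003 -0.0006] turn_y 0.003 shift cm [-0.04 14.19  0.03] w 0.711 F [-0.3 -0.1 -1.4] t 62.2 j7 0.48 p [0.4735 0.314  0.2144]
```

>>> step_arm --steps '[[-0.42, [0, 1.5, 0], [0, 0.003, 0]], [-0.42, [0, 1.5, 0], [0, 0, 0]], [-0.42, [0, 1.5, 0], [0, 0, 0]], [-0.42, [0, 1.5, 0], [0, 0, 0]], [-0.42, [0, 1.5, 0], [0, 0, 0]], [-0.42, [0, 1.5, 0], [0, 0, 0]], [-0.42, [0, 1.5, 0], [0, 0, 0]], [-0.42, [0, 1.5, 0], [0, 0, 0]], [-0.42, [0, 1, 0], [0, 0, 0]], [-0.42, [0, 0.7, 0], [0, 0, 0]], [-0.42, [0, 0.4, 0], [0, 0, 0]], [-0.42, [0, 0, 0], [0, 0, 0]], [-0.42, [0, 0, 0], [0, 0, 0]]]'

```text
time_s: 63.55
eef_pos: [0.4741, 0.3146, 0.0743]
tcp_rot: [-1.569, -0.057, 0.055]
ft_force: [0.8, 0.1, -1.8]
width: 0.711
```

```bash
python3 - <<'E'
from h import *
plan(.4731,.3142,.0713,1.645)
E
```

```text
phi 1.642 tilt [0.0011 0.0007] turn_y -0.003 shift cm [-0.11  0.3  -0.03] w 0.711 F [ 0.8  0.1 -1.8] t 63.5 j7 0.31 p [0.4741 0.3146 0.0743]
```

>>> step_arm --steps '[[-0.42, [-0.1, 0.1, 0], [0, 0, 0]], [-0.42, [0, 0.1, 0], [0, 0, 0]], [-0.42, [0, 0.1, 0], [0, 0, 0]], [-0.42, [0, 0, 0], [0, 0, 0]], [-0.42, [0, 0, 0], [0, 0, 0]]]'

```text
time_s: 64.05
eef_pos: [0.4732, 0.3143, 0.0714]
tcp_rot: [-1.57, -0.057, 0.055]
ft_force: [-1.8, -1.0, 5.0]
width: 0.709
```

```bash
python3 - <<'E'
from h import *
plan(.4731,.3142,.0713,1.645)
E
```

```text
phi 1.642 tilt [0.0013 0.0003] turn_y -0.003 shift cm [-0.01  0.01 -0.01] w 0.709 F [-1.8 -1.   5. ] t 64.0 j7 0.31 p [0.4732 0.3143 0.0714]
```

Contact at the original height. Release and go up.

>>> step_arm --steps '[[-0.55, [0, 0, 0], [0, 0, 0]], [-0.7, [0, 0, 0], [0, 0, 0]], [-0.85, [0, 0, 0], [0, 0, 0]], [-1, [0, 0, 0], [0, 0, 0]], [-1, [0, 0, 0], [0, 0, 0]], [-1, [0, 0, 0], [0, 0, 0]], [-1, [0, -1, 0], [0, 0, 0]], [-1, [0, -1.5, 0], [0, 0, 0]], [-1, [0, -1.5, 0], [0, 0, 0]], [-1, [0, -2, 0], [0, 0, 0]], [-1, [0, -2, 0], [0, 0, 0]], [-1, [0, -3, 0], [0, 0, 0]], [-1, [0, -3, 0], [0, 0, 0]], [-1, [0, -2, 0], [0, 0, 0]], [-1, [0, 0, 0], [0, 0, 0]], [-1, [0, 0, 0], [0, 0, 0]]]'

```text
time_s: 65.65
eef_pos: [0.4729, 0.3141, 0.2319]
tcp_rot: [-1.57, -0.058, 0.054]
ft_force: [0.2, 0.2, -0.1]
width: 0.996
```

```bash
python3 - <<'E'
from h import *
import pickle
plan(.4755,.2974,.2296,1.67)
d=grab("wrist"); pickle.dump(d,open("w29.pkl","wb"));save(d,"w29.png")
k=(d["img"].max(2)<62)[110:240,250:420].astype(np.uint8)
cs,_=cv2.findContours(k,cv2.RETR_EXTERNAL,cv2.CHAIN_APPROX_NONE)
for c in cs:
    if cv2.contourArea(c)>60: x,y,w,h=cv2.boundingRect(c); print("black",x+250,y+110,w,h)
f=1.645
for q in(-.032,.032): print("pred handle outer +x top",np.round(proj("wrist",d,(.4734+q*np.cos(f)+.013*np.sin(f),.3133+q*np.sin(f)-.013*np.cos(f),.108)),1))
for c in("top","scene"):
    t=grab(c); pickle.dump(t,open(c+"F.pkl","wb")); save(t,c+"F.png")
a=pickle.load(open("top0.pkl","rb"))["img"].astype(int);b=pickle.load(open("topF.pkl","rb"))["img"].astype(int)
df=(abs(a-b).max(2)>45).astype(np.uint8); df=cv2.morphologyEx(df,cv2.MORPH_OPEN,np.ones((3,3)))
n,l,s,cc=cv2.connectedComponentsWithStats(df)
for i in range(1,n):
    if s[i,4]>15: print("changed",s[i],cc[i].round())
E
```

```text
phi 1.642 tilt [0.002  0.0005] turn_y -0.028 shift cm [ 0.14  0.23 -1.68] w 0.996 F [ 0.2  0.2 -0.1] t 65.7 j7 0.49 p [0.4729 0.3141 0.2319]
black 346 172 11 33
black 286 172 12 33
pred handle outer +x top [286.1 205.3]
pred handle outer +x top [357.  205.1]
changed [314 182   6  15  88] [317. 189.]
changed [325 186   6  47 208] [327. 209.]
changed [294 193  15   7  79] [301. 196.]
changed [188 197  21  18 242] [197. 205.]
changed [282 196   6  19 110] [285. 205.]
changed [313 198   7  19 111] [316. 207.]
changed [  73  206   52   61 1750] [ 94. 240.]
changed [294 208   6   5  25] [296. 210.]
changed [307 215   5   5  21] [309. 217.]
changed [ 116  217   73   44 1143] [150. 239.]
changed [281 216   6  14  82] [284. 222.]
changed [293 216   5  15  67] [295. 223.]
changed [312 218   6  14  79] [315. 224.]
changed [321 219   3   8  24] [322. 222.]
changed [289 224   3   6  18] [290. 226.]
changed [ 235  242  203  158 8498] [363. 311.]
changed [181 246   8   4  31] [185. 248.]
changed [219 252  15  10 106] [227. 257.]
changed [150 259  69  60 701] [172. 281.]
changed [277 263   7   6  33] [280. 266.]
changed [217 283   5   6  24] [219. 285.]
changed [236 289   8   6  24] [240. 291.]
changed [227 291  10  12  69] [231. 297.]
changed [ 264  319   39   47 1008] [287. 345.]
changed [150 335  45  36 969] [171. 352.]
changed [ 54 355   6   4  21] [ 57. 357.]
changed [  0 356  20  38 526] [  8. 374.]
changed [293 368  54  25 451] [324. 379.]
changed [ 29 370  14  18 162] [ 36. 379.]
changed [202 374  35  26 359] [219. 386.]
changed [295 378  33  15 428] [311. 385.]
changed [240 381  40  19 461] [257. 392.]
```

```bash
python3 - <<'E'
from h import *
plan(.66,-.022,.26,1.51)
E
```

```text
phi 1.642 tilt [-0.0009 -0.0011] turn_y 0.132 shift cm [ 16.32  -2.97 -34.81] w 1.001 F [-0.2 -0.3 -0.2] t 65.8 j7 0.49 p [0.4724 0.3135 0.2301]
```

>>> step_arm --steps '[[-1, [1, -1, -2.1], [0, 0, 0]], [-1, [1, -1, -2.1], [0, 0, 0]], [-1, [1, -1, -2.1], [0, 0, 0]], [-1, [1, 0, -2.2], [0, 0, 0]], [-1, [1, 0, -2.2], [0, 0, 0]], [-1, [1, 0, -2.2], [0, 0, 0]], [-1, [1, 0, -2.2], [0, 0, 0]], [-1, [1, 0, -2.2], [0, 0, 0]], [-1, [1, 0, -2.2], [0, 0, 0]], [-1, [1, 0, -2.2], [0, 0, 0]], [-1, [1, 0, -2.2], [0, 0, 0]], [-1, [1, 0, -2.2], [0, 0, 0]], [-1, [1, 0, -2.2], [0, 0, 0]], [-1, [1, 0, -2.2], [0, 0, 0]], [-1, [1, 0, -2.2], [0, 0, 0]], [-1, [1.3, 0, -2.2], [0, 0, 0]], [-1, [0, 0, 0], [0, 0.132, 0]], [-1, [0, 0, 0], [0, 0, 0]]]'

```text
time_s: 67.6
eef_pos: [0.6599, -0.0231, 0.2595]
tcp_rot: [-1.57, 0.051, -0.048]
ft_force: [0.1, -0.1, -0.2]
width: 0.994
```

```bash
python3 - <<'E'
from h import *
import pickle
plan(.66,-.022,.26,1.51)
d=grab("wrist"); pickle.dump(d,open("w30.pkl","wb"));save(d,"w30.png")
# rectify to rack frame at z=.041: 2.5 mm cells, rows = x from -90..90, cols = y 125..-125
C="@%#*+=-:. "
g=cv2.cvtColor(d["img"],cv2.COLOR_RGB2GRAY).astype(np.float32)
for X in np.arange(.09,-.091,-.005):
    m=np.array([proj("wrist",d,[*( [RX+np.cos(RYAW)*X-np.sin(RYAW)*Y, RY+np.sin(RYAW)*X+np.cos(RYAW)*Y]),.041]) for Y in np.arange(.125,-.126,-.0025)],np.float32)
    v=cv2.remap(g,m[:,0].reshape(1,-1),m[:,1].reshape(1,-1),cv2.INTER_LINEAR)[0]
    print("%4d "%round(X*1e3),"".join(C[min(9,int(x)//24)] for x in v))
E
```

```text
phi 1.508 tilt [-0.0018  0.0001] turn_y -0.002 shift cm [-0.   -0.05  0.11] w 0.994 F [ 0.1 -0.1 -0.2] t 67.6 j7 1.06 p [ 0.6599 -0.0231  0.2595]
  90  ..:::..::..:::::::::::..:::.:::::::::..:::::.:::..:::...::..::::::::::::::..:::.::::::::::::::::::...
  85  ::::..::::.::::.::.........::::.::...:.:...:::::..:.:::::..::..:.::::::..:...:::::::::.:::...::...:::
  80  :::...+#*****************+.:##*****=.-##***********************-.=#******:.******************+=...:.:
  75  .:....+**###***********+*+.:*######=.-***##*********++++***-:::::::::::::::::::::=+++++++****==::+-..
  70  :::...=**++++..............:*#####*=.-++++-...............--:::::::::::::::::::::--=:......:===.:++:.
  65  ..::..+**++++..............:*######=.-++++:...............--:::::::::::::::::::::=++=......:-==:-++::
  60  ......+*+++++..............:*######=.:++++-......=*-......-::::::::::::::::::::+++++=......:-=+++++::
  55  :.....=**++++:.............:*######=.:+++++...-*****+.....--:::::::::::::::::-+++++++=---++=+**++++++
  50  ...:..=**++++:.............:**#####=.:+++++.=**+:..=**-...=+=::::::::::::::::-++++++
[... 2341 characters left out ...]
.........-::::::::::::::::::::::-==:.......-==.:++::
 -65  ::::..=**=+==.......::::::::::::::::::::::======-.........-::::::::::::::::::::::-=+=.......-==..++::
 -70  ::::..=**=+==.......::::::::::::::::::::::=------.........-::::::::::::::::::::::::::.......-==..++::
 -75  ::::..=*######****##+++++=..=++++++=.:++++*################****-.-**##**+:.=**##**###########*=.:++::
 -80  ::::..=++================-..+++====-.:=========================:.:===+===:.-+=++===============..::::
 -85  :::.:::::::::::::::::.::...::..::::::...:::::.:::.:::::::..::.:::::..::::::::::::::.:::::::::::::::.:
 -90  :::.:::..::::::::::::::.:.:::.::::.::....:.:.:.:.::::.:::::::::::::.:::::::::::::::::::::::::::::::::
```

```bash
python3 -c "
from h import *
print(ctrl.job_done()); print(ctrl.get_obs()['time_s'])"
```

```text
the job is handed in; nothing more can be done
None
the job is handed in; nothing more can be done
```

I did the whole job in the order asked and handed it in with the clock at about 68 of 210 s. The verdict is not known: the hand-in reports none.

**What I did**
- There were three grey sections on the bench. I seated all of them and left the three purple look-alikes alone.
- I laid the keeper over the spindle and spread the ring with the pliers. I then lowered the ring over the spindle head, let it contract in the groove, and returned the pliers to their stand.

**What the last checks showed**
- **Sections:** the final wrist picture, mapped to the rack frame, shows all three across their gaps. Their outer ends are about 73–76 mm from the spindle along x, so their inner ends lie under the keeper.
- **Keeper:** it lies across the sections with the spindle through its hole. I judged its height from the arm position and release, not by a separate measurement.
- **Ring:** it contracted around the spindle (about 0.03 rad a half by its eye spacing) and stayed there when the tips were lifted out. I inferred its height in the groove (underside about 65.5 mm) from the arm position; I did not measure it.
- **Pliers:** their handles are within about a pixel of their original image positions.

**What failed or disagreed**
- The first grasp of section 1 closed above it, because the descent had not been reached. I repeated it more slowly and it held.
- The top and wrist cameras placed the rack several millimetres apart in y in a first rough estimate. They agreed to about 1 mm once I measured the spindle head directly in both.
- In the last wrist pictures the spindle lay up to 2 mm from its predicted place, and I corrected for that before lowering the ring.
- I did not separately check the paint can, jar and screwdriver at the end, but the arm never went near them.

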